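Lock the swivel deck and fit the spring clips to its pivot studs

ROBOT

A 6-joint arm with a two-finger parallel gripper is mounted at the origin on a cart in front of the work surface, level with it; the furniture and walls round the work are solid. World frame = base frame: x ahead of the robot, y to its left, z up, the work surface at z = 0. Lengths are in mm, angles in rad, forces in N, time in s.
With the tool pointing down it reaches from about 400 to 925 mm from the base axis. Payload 12.5 kg.
Tool frame: the origin (TCP) lies at the very end of the fingers, on their centre line; the grasp point (between the pads) lies 19 mm behind it; z points along the fingers, x is the direction in which the jaws open and shut, and the axes are right-handed (so a half turn about z gives the same grasp; the last joint's range is limited). The gripper opens to 95 mm and grips with 3 to 60 N. Pads are 20 mm wide; open, the fingers measure 119 mm over their backs; the gripper's body (75 mm by 180 mm) begins 59 mm behind the grasp point.
Start: joints at [-1.368, 0.491, 1.559, -0, 1.092, -0.106], TCP at [189.97, -595.448, 214.661] pointing down, gripper open.
Joint ranges: [-3.1, 3.1], [-0.84, 2.19], [0.05, 2.79], [-1.13, 4.28], [0.06, 2.93], [-2.69, 2.69]. Speed limits (rad/s): [2.22, 2.22, 2.79, 3.14, 3.14, 3.14].

INTERFACE

Orientations are given as [roll, pitch, yaw] about the fixed x, y, z axes, in that order (R = Rz(yaw) Ry(pitch) Rx(roll)).
In Python, from cell import state, viewer, ticket, look_for, regions_of gives the robot as it stands.
- The arm moves only by the shell command python3 -m inch 'ROWS'. ROWS is JSON, a list of rows, each a list of 7 numbers: the turn, a rotation vector about the world's x, y, z in degrees, then the shift along the world's x, y, z in mm, then the opening, from -1 (shut) to 1 (fully open). In form: [[rx, ry, rz, tx, ty, tz, hand], ...]. A call has 1 to 10 rows; each row shifts and turns the commanded pose from where the row before left it; what a row does not reach is not made up. A row lasts 1/10 s, in which the tool goes at most 50 mm and 8.59 degrees, less where a joint would pass 70% of its speed; a pose out of reach is approached as far as the arm can. A call with a gripper value outside its range is refused whole. The fingers move at their own pace and stop on an object; the grip force is fixed at half the most. Time passes only in rows, so rows that do not move let the fingers close. It gives the time, the measured TCP pose, the force and the opening at its end, in the units of the state.
- state(): the state, without advancing time (a new reading comes with each control period).
- viewer.read_camera(name): name is "scene" or "top"; returns a dict with "color" (480x640x3 uint8, red, green, blue), "depth" (480x640 float32, mm along the optical axis (not along the pixel's ray), 0 where there is no reading), "fx", "fy", "cx", "cy" (pixels), "position" and "orientation" of the camera in the world. Camera axes: x right, y down, z forward; pixel columns grow to the right and rows downward; lengths in mm; the calibration is good to about 2 mm. A picture is of the moment at which its call begins.
- ticket.job_done(): hands the job in, once; it reports no verdict.
Trained networks look in the newest picture that a camera, given by its name, has taken for a name from the list of things; names that differ only in an ending like _2 or _b are one class to them, and where a whole thing is asked for, a point or a joint stands for the part that bears it (a point fixed in the world has none). Each returns a list of dicts, best first, with "score" (0 to 1); they miss things now and then, are a little off and sometimes report something else, mostly with a low value. They report only what shows in the picture. A call takes as long as a camera call.
- look_for(name, camera): "box" ([left, top, right, bottom] as shares, 0 to 1, of the picture: columns of its width, rows of its height, round what is visible of it).
- regions_of(name, camera): "pixels" (480x640 bool, what is visible of it) and "box" ([left, top, right, bottom] as shares, 0 to 1, of the picture: columns of its width, rows of its height, round what is visible of it).
The state is a dict: "t": time; "joints": joint angles; "qvel": joint speeds; "tau": joint torques, N m; "eef_pos": TCP position; "tcp_rot": TCP orientation; "ft_force": force on the tool from outside, world axes, zero at the start; "moment": the same for the moment, N m; "opening": opening from 0.0 (shut) to 1.0 (fully open).
Only numpy, scipy, OpenCV 4.12 (cv2) and the standard library are available. Lean on these libraries where they do the work, as an engineer would, in place of code of your own. Each camera call takes 0.05 s, during which the arm holds its last target. There are 200 camera calls.

TASK

Swing the clip fixture's deck by its post until the hole in its red ear lies over the bore in the blue base, and drop the yellow-headed index pin from its wooden stand right down through both to lock it. Then fit every spring clip lying on the bench to a pivot stud of its own: lay it flat on the deck with its mouth towards the stud, and with the orange-handled fork, its prongs astride the clip's blue tail, push the clip home until it snaps into the stud's groove (never push it on with the fingers). Finally stand the fork upright on its black mat again, leave the pin in, and do not disturb the roll of tape.

Things in the scene. Friction and masses are not known exactly. Their poses are not given: they have to be found in the camera images.
- deck (a joint): swivel of the aluminium deck about a vertical axis, rad: 0 = deck hole over base bore (where it is to be locked), growing counter-clockwise from above, stops at -0.15 and 1.1; begins at 0.35 to 0.9. Stays where left (friction 0.06 N m), but swings if a stud is pushed before it is pinned. Deck 170 x 264 mm, 12 mm thick, top 34 mm above the bench; its +x points roughly away from the robot at 0
- swivel_post (a point): foot, at deck-top height, of the steel post (18 mm thick, 50 mm tall, red ball end: 59 mm in all) by which the deck is swung; 112 mm from the swivel axis, on the deck's +y side. Its frame has the deck's axes
- deck_hole (a point): centre, at deck-top height, of the 17 mm through hole in the deck's red ear, 112 mm from the swivel axis on the deck's -y side; the hole is 12 mm deep. The swivel axis is midway between swivel_post and deck_hole. Frame: the deck's axes
- base_bore (a point): centre, at the top (20 mm above the bench), of the 17 mm bore in the fixed blue base beneath the ear, 20 mm deep. Frame: the fixture's axes, which are those of the deck at joint 0
- stud_1 (a point): left pivot stud on the deck: centre of its foot, at deck-top height; deck's axes. Groove: a 26 mm thick neck from the deck top up to 14 mm; the dark head over it is 36 mm wide and ends 30 mm above the deck. Studs stand 64 mm apart along the deck's y, 35 mm ahead (+x) of the swivel axis; the deck reaches 125 mm behind (-x of) them. A clip is pushed on along +x
- stud_2 (a point): middle pivot stud, as stud_1
- stud_3 (a point): right pivot stud, as stud_1
- index_pin: pin 58 mm long: steel shank 14 mm thick and 30 mm long with a tapered tip, yellow round head 30 mm thick and 28 mm tall above it. Origin at the tip of the shank, z up along it. It stands in a wooden stand 60 x 60 x 40 mm (head on the stand's top). Fully in, the head rests on the deck and the origin is 30 mm below the deck top
- fork: push fork that stands on its own flat foot, 80 x 50 mm, 9 mm thick, 65 mm tall, 220 g. Origin on the underside; two prongs point to its +x and end at x = +33 mm; between them (y -9.5 to +9.5 mm) a gap open from x = -13 to +33 mm. Orange handle block, 18 mm (x) by 32 mm (y), from 9 to 65 mm high, centred at x = -30 mm
- fork_tip (a point): point midway between the ends of the fork's prongs, 4.5 mm above its underside; the fork's axes
- mat_mid (a point): middle of the top of the fork's black rubber mat, 110 x 80 mm, 2 mm thick, fixed to the bench
- clip_1: split spring clip lying flat, 76 x 54 mm, 120 g. Origin: underside, centre of the bore. The mouth opens to +x between two sprung 10 mm wire arms reaching x = 28 mm. Behind the bore a steel web (x -36 to -14.5, y -25 to 25, 10 mm high), whose back face the prongs push; from it a blue tail stands up, x -48 to -32, y -6 to 6, 38 mm high, to lift it by. Any clip fits any stud; one may be absent
- clip_2: second split spring clip, as clip_1. A clip's arms touch the neck when its bore is some 20 mm short of the stud's centre, and spring over it at 5 to 20 N of push along the deck's +x; home, the bore is centred on the stud with 1 mm play
- clip_3: third split spring clip, as clip_1
- tape_1: roll of black tape, 62 mm wide, 19 mm high, lying on the bench: a bystander. Origin at the centre of its underside

How it is judged:
By the outcome, as a careful person would: the job done as asked, in the order asked, and still so for the second after the job is handed in, with the robot touching nothing.
Of clip_1, clip_2, clip_3 only 2 to 3 are there at a start; the rules pass over those that are not, and their reading is None.
At some moment in a run one of fork, clip_1, clip_2, clip_3 may be knocked a few centimetres aside while the robot is not near it.
It also fails if it takes over 210 s, if anything falls off the work surface, if the arm or the gripper's body presses on something with over 40 N, if the wrist force passes 120 N, or if a joint passes its speed limit or range.

## Working session

There is one attempt and no reset: what is moved stays moved. The work goes in short steps, Python scripts to look and compute and a shell command to move; the robot and the scene stay as the last step left them, time stands still between calls to the robot, and variables do not carry over. Pictures are saved under pics/ and viewed, on a budget of 14 in all, crops included, one or two more only if the job needs it, and the job is handed in when it is done.

```bash
ls; mkdir -p pics; cat > h.py <<'E'
import numpy as np, cv2
from cell import state, viewer, ticket, look_for, regions_of
from scipy.spatial.transform import Rotation as R
def cam(name):
    return viewer.read_camera(name)
def camR(c):
    o=np.array(c["orientation"],float)
    if o.shape==(3,3): return o
    return R.from_euler("xyz",o).as_matrix()
def cloud(c):
    v,u=np.mgrid[0:480,0:640]; d=c["depth"]
    p=np.stack([(u-c["cx"])/c["fx"]*d,(v-c["cy"])/c["fy"]*d,d],-1)
    P=p@camR(c).T+np.array(c["position"]); P[d==0]=np.nan
    return P
def proj(c,p):
    q=(np.atleast_2d(p)-np.array(c["position"]))@camR(c)
    return np.stack([q[:,0]/q[:,2]*c["fx"]+c["cx"],q[:,1]/q[:,2]*c["fy"]+c["cy"]],-1)
def save(c,n): cv2.imwrite("pics/"+n,c["color"][...,::-1])
def st():
    s=state(); print("t",round(s["t"],2),"pos",np.round(s["eef_pos"],1),"rot",np.round(s["tcp_rot"],3),"F",np.round(s["ft_force"],1),"open",round(s["opening"],3),"j",np.round(s["joints"],2))
E
python3 - <<'E'
from h import *
st()
for n in ("scene","top"):
    c=cam(n); save(c,n+"0.png"); print(n,c["position"],c["orientation"],c["fx"],c["cx"],c["cy"])
    P=cloud(c)
    for k in ("swivel_post","deck_hole","stud_1","index_pin","fork","clip_1","tape_1"):
        for r in regions_of(k,n)[:4]:
            m=r["pixels"]; q=P[m]; b=np.array(r["box"])*[640,480,640,480]
            print(" ",k,round(r["score"],2),b.round(),m.sum(),np.nanmedian(q,0).round(),np.nanmax(q[:,2]).round())
E
```

```text
pics
t 0.0 pos [ 189.9 -595.2  214. ] rot [-3.141e+00  1.000e-03 -1.262e+00] F [0.1 0.3 0.1] open 0.998 j [-1.37  0.49  1.56 -0.    1.09 -0.11]
scene [-276.92101058  611.24355495  678.84332499] [-2.10652285  0.01243375 -2.2868743 ] 438.47309790958155 317.2572000953506 237.93177998450096
  swivel_post 0.69 [340. 200. 361. 226.] 178 [ 583. -264.   35.] 97.0
  deck_hole 0.67 [343. 198. 357. 225.] 177 [ 582. -264.   35.] 291.0
  stud_1 0.51 [343. 197. 358. 228.] 225 [ 590. -275.   35.] 319.0
  index_pin 0.55 [211. 312. 226. 328.] 241 [400. 311.  63.] 71.0
  fork 0.6 [250. 273. 289. 313.] 639 [433. 142.  12.] 70.0
  fork 0.4 [342. 195. 364. 227.] 186 [ 584. -269.   35.] 279.0
  clip_1 0.6 [257. 234. 278. 251.] 172 [654.  19.  10.] 47.0
  clip_1 0.58 [249. 272. 287. 312.] 647 [433. 140.  12.] 71.0
  clip_1 0.57 [178. 273. 212. 285.] 292 [623. 244.   9.] 40.0
  clip_1 0.46 [213. 256. 238. 268.] 173 [641. 148.  10.] 39.0
  tape_1 0.48 [344. 196. 359. 223.] 173 [ 589. -276.   35.] 319.0
top [ 353.24181986  -61.86383359 1186.74878339] [-3.00175124 -0.00900254 -1.59787798] 471.13401672787074 317.24320059652365 241.36413398671468
  swivel_post 0.85 [367. 176. 478. 281.] 6481 [ 544. -337.   36.] 97.0
  deck_hole 0.74 [365. 178. 479. 281.] 6481 [ 545. -338.   36.] 97.0
  stud_1 0.62 [364. 179. 473. 280.] 6265 [ 546. -337.   36.] 97.0
  index_pin 0.6 [151. 280. 167. 294.] 148 [410. 303.  68.] 73.0
  fork 0.9 [208. 259. 247. 286.] 535 [441. 135.  14.] 74.0
  fork 0.54 [366. 179. 478. 280.] 6342 [ 545. -337.   36.] 97.0
  clip_1 0.7 [219. 174. 242. 202.] 322 [658. 137.  11.] 43.0
  clip_1 0.56 [173. 179. 204. 211.] 356 [638. 242.  11.] 43.0
  clip_1 0.52 [273. 172. 298. 198.] 349 [659.   5.  11.] 81.0
  tape_1 0.84 [369. 292. 394. 316.] 433 [ 358. -230.   19.] 26.0
```

```bash
python3 - <<'E'
import cv2
a=cv2.imread("pics/top0.png")
cv2.imwrite("pics/top0c.png",cv2.resize(a[150:330,140:500],(800,400),interpolation=cv2.INTER_CUBIC))
E
```

```text
(no output)
```

View pics/top0c.png

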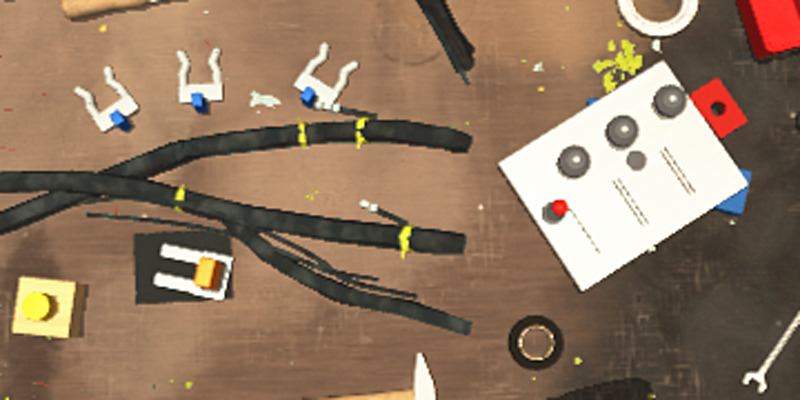

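View pics/scene0.png

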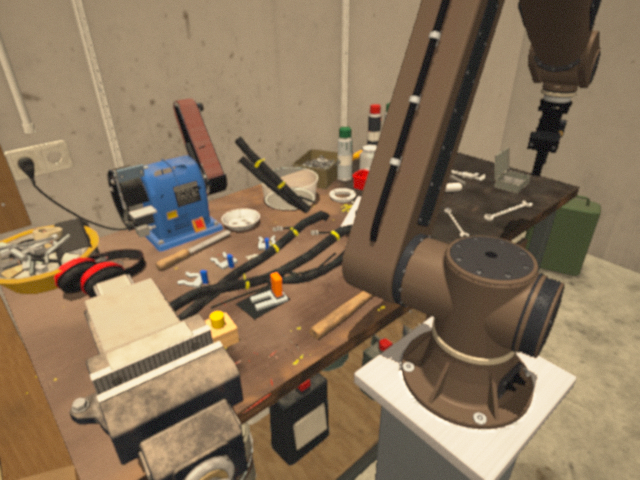

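The top crop shows the deck with three studs, its post with a red ball at crop (555,208) and its red ear at (718,107). It also shows three clips at the upper left, the fork on its mat at (195,268), the pin in its stand at (40,305) and the tape at (536,342). Next I'll measure the poses.

```bash
cat > m.py <<'E'
from h import *
def ray(c,uv,z):
    """pixel -> world on plane z"""
    uv=np.atleast_2d(np.float64(uv)); d=np.c_[(uv[:,0]-c["cx"])/c["fx"],(uv[:,1]-c["cy"])/c["fy"],np.ones(len(uv))]@camR(c).T
    p=np.array(c["position"]); return p+d*((z-p[2])/d[:,2])[:,None]
def hsv(c): return cv2.cvtColor(c["color"],cv2.COLOR_RGB2HSV)
def blobs(mask,a0=5):
    n,l,s,ce=cv2.connectedComponentsWithStats(mask.astype(np.uint8)); return [(s[i,4],ce[i],l==i) for i in range(1,n) if s[i,4]>=a0]
E
python3 - <<'E'
from m import *
c=cam("top"); P=cloud(c); H=hsv(c); h,s,v=[H[...,i].astype(int) for i in range(3)]
win=np.zeros((480,640),bool); win[150:330,140:500]=1
def rep(n,m,z,a0=6):
    for a,ce,l in blobs(m&win,a0): print(n,a,ce.round(1),ray(c,ce,z)[0].round(1),"z",np.nanmedian(P[l][:,2]).round(1),np.nanmax(P[l][:,2]).round(1))
rep("red",((h<6)|(h>174))&(s>150)&(v>90),34)
rep("blue",(h>98)&(h<125)&(s>110)&(v>60),38)
rep("orange",(h>8)&(h<18)&(s>180)&(v>150),65,15)
rep("yellow",(h>22)&(h<32)&(s>180)&(v>150),70,40)
rep("tall",(P[...,2]>50),64)
rep("deckz",(P[...,2]>30)&(P[...,2]<40),34,200)
rep("low",(P[...,2]>14)&(P[...,2]<30),20,15)
m=(P[...,2]>30)&(P[...,2]<40)&win
b=max(blobs(m,200),key=lambda b:b[0]); vv,uu=np.nonzero(b[2]&(s<60)); q=ray(c,np.c_[uu,vv],34)[:,:2]
r=cv2.minAreaRect(q.astype(np.float32)); print("rect",r)
# clips
for a,ce,l in blobs((P[...,2]>5)&(P[...,2]<60)&win,60): print(a,ce.round(),np.nanmedian(P[l],0).round())
E
python3 - <<'E'
import cv2
a=cv2.imread("pics/top0.png")
cv2.imwrite("pics/deck0.png",cv2.resize(a[168:293,352:492],(784,700*784//784),interpolation=cv2.INTER_CUBIC)[:600])
E
```

```text
red 583 [486.9 160.8] [ 710.6 -513.1   34. ] z 6.7 57.2
red 363 [463.  198.1] [ 615.3 -445.5   34. ] z 35.8 41.3
red 40 [391.4 243. ] [ 506.5 -259.8   34. ] z 92.0 99.1
blue 41 [278.3 193.3] [638.3  17.3  38. ] z 37.0 44.3
blue 46 [229.2 196. ] [634.5 139.8  38. ] z 37.1 42.9
blue 8 [405.6 194.9] [ 626.3 -300.8   38. ] z 12.8 19.3
blue 44 [193.8 204. ] [616.2 227.5  38. ] z 37.1 43.4
blue 17 [475.6 228.3] [ 537.2 -470.    38. ] z 22.0 24.2
blue 101 [469.9 241.2] [ 505.2 -453.5   38. ] z 21.2 26.3
yellow 98 [420.3 176.7] [ 663.3 -332.5   70. ] z 3.1 8.1
yellow 46 [153.5 286.7] [412.4 312.1  70. ] z 69.1 73.0
tall 428 [342.1 166.1] [ 696.6 -142.6   64. ] z 109.4 138.4
tall 82 [484.7 164.4] [ 692.3 -495.3   64. ] z 53.4 57.2
tall 169 [441.4 194.9] [ 617.8 -383.    64. ] z 63.6 70.3
tall 765 [316.9 208.7] [591.1 -77.6  64. ] z 82.9 106.1
tall 170 [420.1 208.5] [ 585.3 -328.8   64. ] z 63.5 72.3
tall 176 [398.2 222.2] [ 552.7 -273.8   64. ] z 63.5 70.7
tall 10 [170.7 230.7] [546.  275.8  64. ] z 50.3 52.8
tall 797 [316.9 255.3] [477.3 -74.6  64. ] z 87.7 108.0
tall 67 [390.8 243.9] [ 500.
[... 851 characters left out ...]
29.7
low 336 [381.2 303.9] [ 357.8 -229.7   20. ] z 20.0 26.9
low 265 [321.7 324. ] [313.2 -82.2  20. ] z 22.5 29.8
rect ((542.689208984375, -334.2789001464844), (169.76812744140625, 227.07455444335938), 30.665470123291016)
228 [184. 153.] [755. 262.  23.]
292 [436. 158.] [ 725. -389.   15.]
275 [482. 164.] [ 700. -497.   30.]
91 [492. 156.] [ 734. -539.    7.]
327 [284. 186.] [660.   6.  11.]
324 [230. 187.] [659. 140.  11.]
6122 [424. 228.] [ 539. -342.   36.]
318 [190. 197.] [638. 242.  11.]
4126 [232. 240.] [529. 114.  29.]
98 [201. 248.] [510. 216.   7.]
457 [227. 273.] [441. 150.  12.]
610 [163. 288.] [408. 295.  41.]
371 [381. 304.] [ 358. -230.   20.]
286 [320. 324.] [308. -95.  22.]
```

View pics/deck0.png

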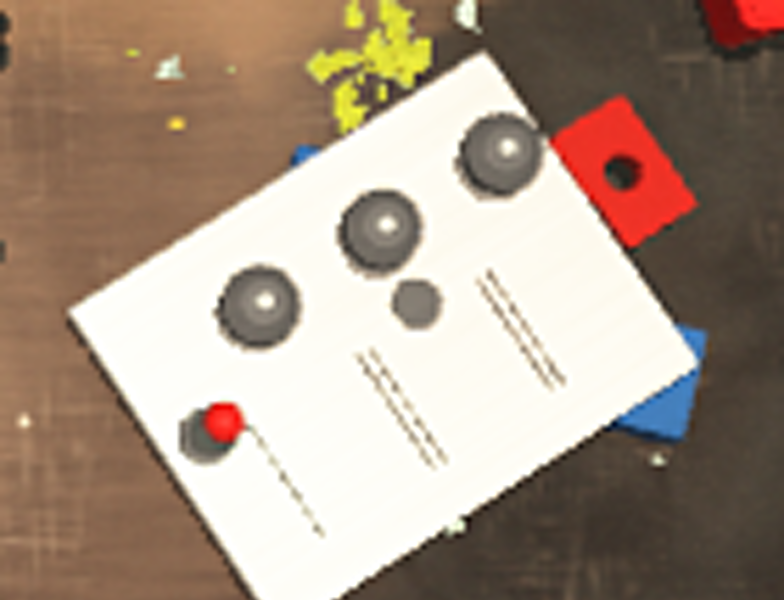

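The enlarged deck view shows the swivel axis dot at crop (416,303), the ear hole at (623,172), the stud heads, the post at (205,437), and a corner of the blue base at (660,390). Next I fit the deck, clip, fork and pin poses.

```bash
cat >> m.py <<'E'
from scipy.optimize import least_squares
def rot(t): return np.array([[np.cos(t),-np.sin(t)],[np.sin(t),np.cos(t)]])
def fitdeck(c,obs,x0):
    """obs: list of (pixel, local xyz (z world))"""
    uv=np.array([o[0] for o in obs],float); L=np.array([o[1] for o in obs],float)
    W=lambda p: np.c_[L[:,:2]@rot(p[2]).T+p[:2],L[:,2]]
    r=least_squares(lambda p:(proj(c,W(p))-uv).ravel(),x0,loss="soft_l1",x_scale=[100,100,1]); return r.x,r.fun.reshape(-1,2).round(2)
def small(c):
    P=cloud(c); H=hsv(c); h,s,v=[H[...,i].astype(int) for i in range(3)]
    win=np.zeros((480,640),bool); win[150:330,140:500]=1
    white=(s<70)&(v>150)
    out={"clips":[]}
    for a,ce,l in blobs((h>98)&(h<125)&(s>110)&(v>60)&win,20):
        t=ray(c,ce,36)[0][:2]
        near=white&(np.hypot(*(np.moveaxis(P[...,:2],-1,0)-t[:,None,None]))<80)&(P[...,2]<60)
        bb=blobs(cv2.dilate(near.astype(np.uint8),np.ones((2,2)))>0,60)
        if not bb: continue
        b=min(bb,key=lambda b:np.hypot(*(b[1]-ce))); vv,uu=np.nonzero(b[2]&near)
        q=ray(c,np.c_[uu,vv],9)[:,:2]; d=q.mean(0)-t; out["clips"].append((a,t.round(1),np.arctan2(d[1],d[0]).round(3),np.hypot(*d).round(1),len(q)))
    for a,ce,l in blobs((h>5)&(h<20)&(s>150)&(v>120)&(P[...,2]>55)&win,12):
        t=ray(c,ce,64)[0][:2]
        near=white&(np.hypot(*(np.moveaxis(P[...,:2],-1,0)-t[:,None,None]))<85)&(P[...,2]<30)
        vv,uu=np.nonzero(near)
        if len(vv)<30: continue
        q=ray(c,np.c_[uu,vv],9)[:,:2]; d=q.mean(0)-t
        out["fork"]=(a,t.round(1),np.arctan2(d[1],d[0]).round(3),cv2.minAreaRect(q.astype(np.float32)))
    return out
E
python3 - <<'E'
from m import *
c=cam("top")
k=784/140; px=lambda a,b:(352+a/k-.4,168+b/k-.4)
obs=[(px(623,172),(0,-112,34)),(px(416,303),(0,0,34)),(px(500,155),(35,-64,60)),(px(380,231),(35,0,60)),(px(258,307),(35,64,60)),(px(224,422),(0,112,86))]
x,f=fitdeck(c,obs,[540,-350,.53]); print(x,f)
print("post",rot(x[2])@[0,112]+x[:2],"hole",rot(x[2])@[0,-112]+x[:2])
k2=[px(705,330),px(685,440),px(612,425)]; print("blue",ray(c,k2,20).round(1))
o=small(c)
for q in o["clips"]: print(q)
print(o.get("fork"))
P=cloud(c);H=hsv(c);m=(H[...,0]>20)&(H[...,0]<33)&(H[...,1]>150)&(P[...,2]>60)
for a,ce,l in blobs(m,20):print("pin",a,ce,ray(c,ce,67))
m=(P[...,2]>32)&(P[...,2]<50);m[:, :140]=0;m[:,185:]=0;m[:270]=0;m[:305:,][:0]=0
for a,ce,l in blobs(m,100):
    vv,uu=np.nonzero(l); print("stand",a,ce,cv2.minAreaRect(ray(c,np.c_[uu,vv],40)[:,:2].astype(np.float32)))
E
```

```text
[ 5.56368239e+02 -3.47139973e+02  5.41071775e-01] [[-0.72  0.32]
 [-0.52  0.5 ]
 [ 0.42 -0.58]
 [ 0.35 -0.45]
 [ 0.44 -0.18]
 [-0.1   0.36]]
post [ 498.68208296 -251.13837166] hole [ 614.0543956  -443.14157339]
blue [[ 544.5 -481.5   20. ]
 [ 494.8 -468.8   20. ]
 [ 502.5 -436.6   20. ]]
(np.int32(41), array([638.8,  17.4]), np.float64(-0.501), np.float64(33.0), 264)
(np.int32(45), array([634.9, 140.2]), np.float64(0.111), np.float64(35.1), 267)
(np.int32(43), array([616.8, 228.2]), np.float64(0.631), np.float64(35.1), 263)
(np.int32(102), array([ 505.4, -454. ]), np.float64(0.777), np.float64(40.6), 984)
(np.int32(20), array([437.7, 121.7]), np.float64(1.275), ((447.9544372558594, 151.97789001464844), (80.69789123535156, 49.610660552978516), 76.17472839355469))
pin 1514 [42.10766182 74.90686922] [[950.44986371 603.2465167   67.        ]]
pin 516 [117.03682171  89.09689922] [[908.44743917 414.63263778  67.        ]]
pin 54 [315.96296296 104.7037037 ] [[855.83232521 -82.35779992  67.        ]]
pin 43 [200.79069767 103.62790698] [[865.28601192 205.12767276  67.        ]]
pin 51 [330.19607843 143.01960784] [[ 755.27287261 -114.89114356   67.        ]]
pin 20 [302.1  205.05] [[600.41003605 -41.89369524  67.        ]]
pin 53 [321.9245283  257.28301887] [[471.8522782 -86.3500121  67.       ]]
pin 70 [231.55714286 272.05714286] [[442.21228581 129.18904795  67.        ]]
pin 131 [156.28244275 287.45038168] [[410.52623757 306.58714166  67.        ]]
stand 500 [160.934 288.128] ((410.53582763671875, 306.1676940917969), (63.13424301147461, 59.85990524291992), 82.79826354980469)
```

```bash
python3 -m inch '[[0,0,8,24,26,0,0],[0,0,8,24,26,0,0],[0,0,8,24,26,0,0],[0,0,8,24,26,0,0],[0,0,8,24,26,0,0],[0,0,8,24,26,0,0],[0,0,8,24,26,0,0],[0,0,8,24,26,0,0],[0,0,8,24,26,0,0],[0,0,8,24,26,0,0]]'; python3 -m inch '[[0,0,8,24,28,0,0],[0,0,8,24,28,0,0],[0,0,7.3,21,28,0,0],[0,0,0,0,0,0,0],[0,0,0,0,0,0,0]]'
```

```text
t: 1.9
eef_pos: [430.8, -334.3, 214.8]
tcp_rot: [3.141, -0.0, 0.14]
ft_force: [-0.2, 1.1, 0.7]
opening: 0.5
t: 2.4
eef_pos: [499.2, -250.9, 214.6]
tcp_rot: [3.142, 0.0, 0.541]
ft_force: [0.0, 0.1, 0.3]
opening: 0.498
```

```bash
python3 -m inch '[[0,0,0,0,0,-40,0],[0,0,0,0,0,-40,0],[0,0,0,0,0,-40,0],[0,0,0,0,0,-36,0],[0,0,0,0,0,-10,0],[0,0,0,0,0,0,-1],[0,0,0,0,0,0,-1],[0,0,0,0,0,0,-1],[0,0,0,0,0,0,-1],[0,0,0,0,0,0,-1]]'; python3 - <<'E'
from m import *
st()
A=np.array([556.4,-347.1]);n=10
t=np.linspace(.541,-.24,n+1);p=np.array([rot(a)@[0,112] for a in t]);print(np.diff(p,axis=0).round(1).tolist(),-.781/n*57.3)
E
```

```text
t: 3.4
eef_pos: [499.5, -251.8, 49.9]
tcp_rot: [3.14, -0.001, 0.541]
ft_force: [-0.4, -0.1, 8.5]
opening: 0.184
t 3.4 pos [ 499.5 -251.8   49.9] rot [ 3.14e+00 -1.00e-03  5.41e-01] F [-0.4 -0.1  8.5] open 0.184 j [-0.58  0.62  1.87  0.    0.65 -1.13]
[[7.7, 4.2], [8.0, 3.6], [8.2, 3.0], [8.4, 2.3], [8.6, 1.6], [8.7, 1.0], [8.7, 0.3], [8.7, -0.4], [8.7, -1.1], [8.6, -1.7]] -4.47513
```

```bash
python3 -m inch '[[0,0,-4.475,7.7,4.2,0,-1],[0,0,-4.475,8.0,3.6,0,-1],[0,0,-4.475,8.2,3.0,0,-1],[0,0,-4.475,8.4,2.3,0,-1],[0,0,-4.475,8.6,1.6,0,-1],[0,0,-4.475,8.7,1.0,0,-1],[0,0,-4.475,8.7,0.3,0,-1],[0,0,-4.475,8.7,-0.4,0,-1],[0,0,-4.475,8.7,-1.1,0,-1],[0,0,-4.475,8.6,-1.7,0,-1]]'; python3 -m inch '[[0,0,0,0,0,0,-1],[0,0,0,0,0,0,-1]]'
python3 - <<'E'
from m import *
c=cam("top");save(c,"top1.png");a=c["color"][150:290,350:500,::-1]
cv2.imwrite("pics/deck1.png",cv2.resize(a,(640,598),interpolation=cv2.INTER_CUBIC)); st()
E
```

```text
t: 4.4
eef_pos: [583.9, -238.6, 50.0]
tcp_rot: [3.141, -0.001, -0.243]
ft_force: [-2.9, -0.4, 7.7]
opening: 0.184
t: 4.6
eef_pos: [583.8, -238.6, 50.0]
tcp_rot: [3.141, -0.002, -0.24]
ft_force: [0.1, 2.6, 7.9]
opening: 0.186
t 4.65 pos [ 583.8 -238.5   50. ] rot [ 3.141e+00 -2.000e-03 -2.400e-01] F [0.1 1.8 7. ] open 0.187 j [-0.49  0.69  1.69  0.    0.76 -0.25]
```

View pics/deck1.png

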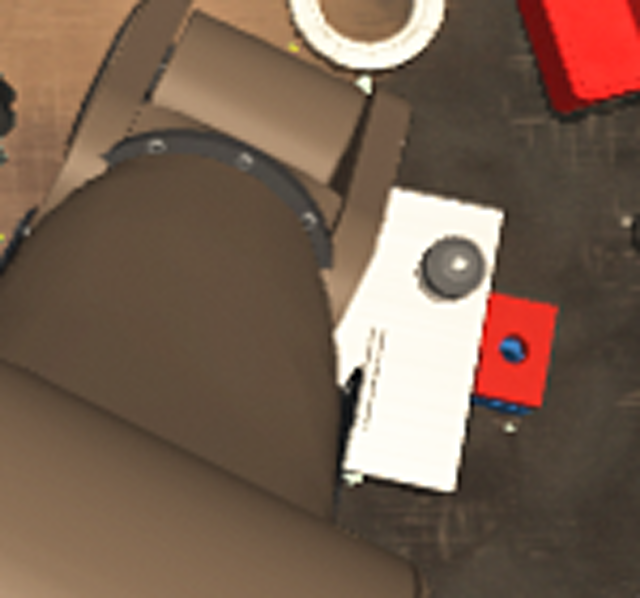

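Through the ear hole at crop (513,348) I see mostly blue with some dark, so the alignment is close but needs measuring. I'll compare the observed blue share in the hole with a rendered model.

```bash
python3 - <<'E'
from m import *
a=cv2.imread("pics/top1.png"); e=a[212:252,455:485]
c=cam("top"); e=c["color"][212:252,455:485,::-1]
cv2.imwrite("pics/ear1.png",cv2.resize(e,(600,800)[:2],interpolation=cv2.INTER_NEAREST)[:600])
g=c["color"][226:238,464:477].astype(int)
print("\n".join(" ".join("%3d/%3d/%3d"%tuple(x) for x in r) for r in g))
# red centroid of the ear, corners
H=hsv(c); m=((H[...,0]<6)|(H[...,0]>174))&(H[...,1]>150)&(H[...,2]>90); m[:200]=0; m[260:]=0
b=max(blobs(m,100),key=lambda b:b[0]); f=cv2.morphologyEx(b[2].astype(np.uint8),cv2.MORPH_CLOSE,np.ones((9,9)))
vv,uu=np.nonzero(f); q=ray(c,np.c_[uu,vv],34)[:,:2]; print("ear",cv2.minAreaRect(q.astype(np.float32)))
vv,uu=np.nonzero((f>0)&~b[2]); print("holepx",uu.mean(),vv.mean(),len(uu),ray(c,[uu.mean(),vv.mean()],34))
mb=(H[...,0]>98)&(H[...,0]<125)&(H[...,1]>110)&(H[...,2]>40)
for a_,ce,l in blobs(mb[200:260,440:500],3): print(a_,ce+[440,200])
E
```

```text
241/ 46/ 33 238/ 51/ 38 238/ 50/ 38 238/ 51/ 39 238/ 52/ 38 239/ 52/ 38 241/ 51/ 39 241/ 51/ 39 238/ 49/ 37 236/ 49/ 37 235/ 50/ 37 235/ 48/ 37 235/ 49/ 37
240/ 47/ 34 236/ 49/ 37 236/ 50/ 39 237/ 50/ 37 238/ 49/ 36 238/ 48/ 35 238/ 49/ 35 239/ 49/ 35 239/ 52/ 37 239/ 52/ 39 236/ 50/ 37 235/ 49/ 37 236/ 49/ 37
238/ 47/ 36 237/ 49/ 37 238/ 50/ 37 237/ 48/ 35 215/ 43/ 37 152/ 33/ 32 137/ 28/ 23 165/ 31/ 22 230/ 46/ 34 239/ 49/ 36 238/ 50/ 38 236/ 50/ 38 236/ 49/ 37
237/ 48/ 36 236/ 49/ 36 238/ 49/ 36 214/ 53/ 59  89/ 70/101  50/ 71/105  80/ 59/ 85  87/ 34/ 48 136/ 25/ 17 212/ 42/ 32 238/ 48/ 36 236/ 49/ 37 237/ 49/ 37
235/ 46/ 34 237/ 49/ 35 233/ 53/ 48 149/ 89/125  56/135/203  66/135/200  69/132/195  74/ 99/146  96/ 21/ 18 166/ 32/ 24 231/ 46/ 34 238/ 50/ 38 237/ 49/ 38
235/ 48/ 36 238/ 49/ 36 229/ 59/ 65  70/ 85/121  43/ 99/148  58/113/169  64/127/188  66/122/181  62/ 36/ 48 134/ 24/ 15 233/ 47/ 35 239/ 49/ 37 238/ 49/ 38
236/ 49/ 37 236/ 48/ 36 228/ 47/ 37 118/ 45/ 52  13/ 46/ 69  25/ 54/ 78  43/ 88/130  61/109/162  65/ 48/ 67 121/ 20/ 14 214/ 41/ 32 239/ 50/ 37 237/ 49/ 38
237/ 48/
[... 325 characters left out ...]
38 238/ 51/ 39 241/ 49/ 37 245/ 51/ 36 235/ 48/ 35 199/ 44/ 37 218/ 41/ 29 236/ 47/ 34 242/ 51/ 37 238/ 51/ 37 237/ 50/ 36 239/ 50/ 37
240/ 52/ 40 239/ 50/ 38 238/ 51/ 38 239/ 51/ 38 240/ 51/ 37 241/ 52/ 38 242/ 51/ 37 242/ 50/ 38 241/ 52/ 39 239/ 50/ 39 236/ 50/ 38 237/ 51/ 38 240/ 52/ 38
240/ 51/ 40 239/ 50/ 38 239/ 51/ 41 238/ 50/ 38 237/ 50/ 37 237/ 52/ 38 237/ 50/ 38 239/ 52/ 40 239/ 50/ 38 238/ 50/ 38 236/ 50/ 38 237/ 49/ 37 240/ 49/ 35
ear ((530.6710205078125, -457.6100769042969), (40.70897674560547, 62.030460357666016), 76.42987823486328)
holepx 469.64285714285717 231.39285714285714 28 [[ 530.41132655 -456.01730539   34.        ]]
16 [469.5625 231.25  ]
22 [467.         244.72727273]
```

View pics/ear1.png

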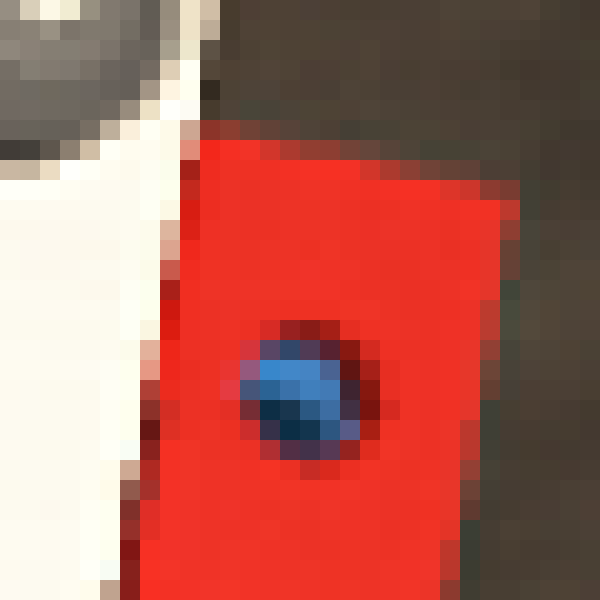

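```bash
cat > hole.py <<'E'
from m import *
def holefit(c,yaw,h0,free_r=False):
    u0,v0=[int(round(x))-7 for x in proj(c,[*h0,34])[0]]
    obs=c["color"][v0:v0+15,u0:u0+15].astype(float)
    S=6; g=(np.arange(15*S)+.5)/S-.5; U,V=np.meshgrid(u0+g,v0+g); uv=np.c_[U.ravel(),V.ravel()]
    R34,R22,R20=[ray(c,uv,z)[:,:2] for z in (34,22,20)]
    col=np.array([[238,50,37],[120,22,16],[64,130,193],[15,48,71]],float)
    x=rot(yaw)[:,0]; y=rot(yaw)[:,1]; res=[]
    for ox in np.arange(-2,2.1,1):
      for oy in np.arange(-2,2.1,1):
        h=np.array(h0)+[ox,oy]; i34=np.hypot(*(R34-h).T)<8.5; i22=np.hypot(*(R22-h).T)<8.5
        for d in np.arange(-12,12.1,1):
          for r in (np.arange(-2,2.1,1) if free_r else [0]):
            ib=np.hypot(*(R20-h-d*x-r*y).T)<8.5
            k=np.where(~i34,0,np.where(~i22,1,np.where(ib,3,2)))
            im=col[k].reshape(15,S,15,S,3).mean((1,3)); res.append((np.abs(im-obs).mean(),ox,oy,d,r))
    res.sort(); return res
E
python3 - <<'E'
from hole import *
c=cam("top")
for r in holefit(c,-.243,(530.4,-456))[:8]: print(np.round(r,2))
print()
for r in holefit(c,-.243,(530.4,-456),True)[:8]: print(np.round(r,2))
E
```

```text
[ 5.05  1.   -1.   -6.    0.  ]
[ 5.07  0.   -2.   -6.    0.  ]
[ 5.09  1.   -1.   -7.    0.  ]
[ 5.16  0.   -1.   -5.    0.  ]
[ 5.18  1.   -2.   -7.    0.  ]
[ 5.21  0.   -1.   -6.    0.  ]
[ 5.43  0.   -2.   -7.    0.  ]
[ 5.45  0.   -2.   -5.    0.  ]

[ 5.03  1.   -1.   -7.   -1.  ]
[ 5.05  1.   -1.   -6.    0.  ]
[ 5.05  1.   -1.   -6.   -1.  ]
[ 5.06  1.   -1.   -6.    1.  ]
[ 5.07  0.   -2.   -6.    0.  ]
[ 5.09  1.   -1.   -7.    0.  ]
[ 5.15  0.   -2.   -6.    1.  ]
[ 5.16  0.   -1.   -5.    0.  ]
```

```bash
python3 -m inch '[[0,0,-1.5,2.9,-0.7,0,-1],[0,0,-1.6,2.9,-0.9,0,-1],[0,0,0,0,0,0,-1],[0,0,0,0,0,0,-1]]'
python3 - <<'E'
from hole import *
st(); c=cam("top")
for r in holefit(c,-.297,(524.4,-454.5))[:4]: print(np.round(r,2))
H=hsv(c); m=((H[...,0]<6)|(H[...,0]>174))&(H[...,1]>150)&(H[...,2]>90); m[:200]=0; m[260:]=0
b=max(blobs(m,100),key=lambda b:b[0]); f=cv2.morphologyEx(b[2].astype(np.uint8),cv2.MORPH_CLOSE,np.ones((9,9)))
vv,uu=np.nonzero(f); print("ear",cv2.minAreaRect(ray(c,np.c_[uu,vv],34)[:,:2].astype(np.float32)))
cv2.imwrite("pics/ear2.png",cv2.resize(c["color"][208:252,452:487,::-1],(560,704),interpolation=cv2.INTER_NEAREST)[:600])
E
```

```text
t: 5.15
eef_pos: [589.6, -240.1, 50.0]
tcp_rot: [3.142, -0.002, -0.294]
ft_force: [-0.2, 2.5, 7.4]
opening: 0.182
t 5.15 pos [ 589.6 -240.1   50. ] rot [ 3.142e+00 -2.000e-03 -2.940e-01] F [-0.2  2.5  7.4] open 0.182 j [-0.49  0.7   1.67  0.    0.77 -0.2 ]
[ 6.73  1.   -1.    1.    0.  ]
[ 6.83  1.   -1.    0.    0.  ]
[ 6.9  1.  -2.   1.   0. ]
[ 6.97  1.   -1.    2.    0.  ]
ear ((524.6251220703125, -455.82611083984375), (40.76838302612305, 62.47514724731445), 72.99842071533203)
```

View pics/ear2.png

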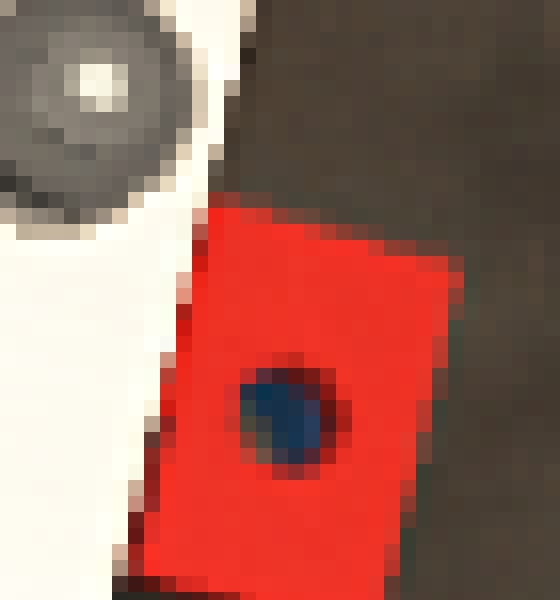

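The hole now shows the dark bore, with a sliver of bench at its lower left, so they are close to aligned. I'll refine the model by adding the bore floor.

```bash
python3 - <<'E'
from hole import *
c=cam("top"); yaw=-.297; h0=np.array((525.2,-455.4))
u0,v0=[int(round(x))-7 for x in proj(c,[*h0,34])[0]]
obs=c["color"][v0:v0+15,u0:u0+15].astype(float)
print("\n".join(" ".join("%3d/%3d/%3d"%tuple(x) for x in r) for r in obs[3:12,3:12].astype(int)))
S=6; g=(np.arange(15*S)+.5)/S-.5; U,V=np.meshgrid(u0+g,v0+g); uv=np.c_[U.ravel(),V.ravel()]
Z={z:ray(c,uv,z)[:,:2] for z in (34,22,20,0)}
col=np.array([[238,50,37],[110,20,14],[60,120,180],[18,50,77],[65,70,64]],float)
x,y=rot(yaw).T; res=[]; w=np.ones((15,15,1)); 
for ox in np.arange(-1.5,1.6,.75):
  for oy in np.arange(-1.5,1.6,.75):
    h=h0+[ox,oy]; ins=lambda z,p:np.hypot(*(Z[z]-p).T)<8.5
    i34,i22=ins(34,h),ins(22,h)
    for d in np.arange(-5,5.1,.5):
      p=h+d*x; k=np.where(~i34,0,np.where(~i22,1,np.where(~ins(20,p),2,np.where(ins(0,p),4,3))))
      im=col[k].reshape(15,S,15,S,3).mean((1,3)); res.append((np.abs(im-obs).mean(),ox,oy,d))
res.sort()
for r in res[:6]: print(np.round(r,2))
for d in np.arange(-5,5.1,1): print(d,min(r[0] for r in res if r[3]==d).round(2),end="; ")
E
```

```text
236/ 48/ 37 237/ 50/ 38 238/ 50/ 37 238/ 50/ 36 238/ 50/ 36 241/ 51/ 38 240/ 51/ 39 237/ 50/ 37 235/ 50/ 39
238/ 50/ 38 237/ 48/ 37 228/ 47/ 38 212/ 41/ 30 196/ 39/ 27 234/ 48/ 35 238/ 50/ 37 239/ 50/ 37 237/ 50/ 38
237/ 49/ 37 195/ 46/ 45  92/ 46/ 58  67/ 31/ 39  91/ 23/ 24 119/ 25/ 21 175/ 35/ 25 241/ 52/ 38 238/ 50/ 39
214/ 46/ 42  42/ 50/ 66  12/ 50/ 76  21/ 50/ 74  48/ 43/ 61  76/ 32/ 40 136/ 24/ 18 231/ 46/ 34 240/ 51/ 39
215/ 52/ 44  52/ 65/ 66  25/ 50/ 74  23/ 49/ 73  30/ 50/ 74  55/ 53/ 78  96/ 18/ 13 178/ 35/ 27 241/ 50/ 39
202/ 51/ 40  75/ 69/ 58  58/ 62/ 62  23/ 48/ 70  21/ 50/ 76  41/ 62/ 92  83/ 25/ 27 166/ 31/ 25 237/ 48/ 36
230/ 52/ 40 130/ 61/ 48  71/ 73/ 63  30/ 53/ 70  21/ 54/ 81  40/ 57/ 87 113/ 30/ 29 208/ 40/ 31 241/ 51/ 38
234/ 50/ 38 193/ 64/ 50 114/ 80/ 70  59/ 54/ 69  40/ 45/ 66  83/ 39/ 51 168/ 32/ 24 234/ 47/ 35 239/ 51/ 37
239/ 50/ 40 243/ 49/ 36 233/ 46/ 36 171/ 43/ 41 143/ 43/ 45 185/ 45/ 41 236/ 49/ 36 241/ 51/ 37 237/ 51/ 38
[ 3.96  0.   -0.75  0.5 ]
[3.97 0.   0.   0.5 ]
[4.04 0.   0.   1.  ]
[ 4.09  0.   -0.75  1.  ]
[ 4.1   0.   -0.75  0.  ]
[4.11 0.   0.   1.5 ]
-5.0 7.3; -4.0 6.68; -3.0 6.0; -2.0 5.3; -1.0 4.57; 0.0 4.1; 1.0 4.04; 2.0 4.24; 3.0 4.53; 4.0 4.78; 5.0 5.09;
```

```bash
python3 -m inch '[[0,0,0.2,-0.5,0.1,0,-1],[0,0,0,0,0,0,-1],[0,0,0,0,0,0,0],[0,0,0,0,0,0,0],[0,0,0,0,0,0,0],[0,0,0,0,0,30,0],[0,0,0,0,0,45,0],[0,0,0,0,0,45,0],[0,0,0,0,0,45,0]]'
python3 - <<'E'
from hole import *
st()
for n in ("top","scene"):
    P=cloud(cam(n)); 
    for y0 in range(180,460,20):
        r=[]
        for x0 in range(300,540,20):
            m=(P[...,0]>=x0)&(P[...,0]<x0+20)&(P[...,1]>=y0)&(P[...,1]<y0+20)
            r.append("%4.0f"%np.nanmax(P[m][:,2]) if m.any() else "   -")
        print(y0," ".join(r))
    print()
E
```

```text
t: 6.15
eef_pos: [588.2, -240.0, 215.3]
tcp_rot: [-3.142, 0.0, -0.291]
ft_force: [0.2, -0.5, 0.7]
opening: 0.495
t 6.15 pos [ 588.2 -240.   215.3] rot [-3.142  0.    -0.291] F [ 0.2 -0.5  0.7] open 0.495 j [-0.49  0.51  1.53 -0.    1.11 -0.2 ]
180    -    -    -    -    -    -    -    -    -    -   10   35
200    -    -    -    -    -    -    -    -    -    -    4   40
220    -    -    -    -    -    -    -    -    -    -    -   39
240    -    -    -    -    -    -    -    -    -    -   11   45
260    -    -    -    -    -    -    -    -    -    -   12   44
280    -    -    -    -    -    -    -    -    -    6    6   47
300    -    -    -    -    -    -   42   43    6    7   25   44
320    -    -    -    -    -   43   46   41    6    6   28   38
340    -    -    -    -    1    4    5    5    6   22   30   36
360    -   22   25   28   22    7   14   22    6   26   31   36
380   70   89   90   52   47   43   25   36   36   30   28    7
400  188  209  207  208  207  208  208   37   31   30   26    7
420  211  211  208  209  208  206  206  203  171  169  172  171
440  210  211  210  208 
[... 236 characters left out ...]
    5    3    3    4    2    3    4    2    3    2    9   43
260    3    3    4    3   40   41   41 -393 -397    2    7   47
280    4    4    3   43   67   70   42    -    -    3   22   49
300    4    4    2   43   70   70   68    -    -    3   25   48
320    2    3    1   42   66   70   41   38    -    -   26   44
340    -    -    -    -    -    -    -    -    -   24   25   38
360    -    -    -    -    -    -    -    -    -    -    -    -
380    -    -    -    -    -    -    -    -    -    -    -    -
400  184  184  203  204  205  203  203    -    -    -    -    -
420  208  207  206  205  205  204  203    -    -  166  167  166
440  208  206  206  206  205  204  204  201    -  167  167  167
```

```bash
python3 - <<'E'
from hole import *
def circ(q):
    r=least_squares(lambda p:np.clip(np.hypot(q[:,0]-p[0],q[:,1]-p[1])-15,0,None),q.mean(0)); return r.x
for n in ("scene","top"):
    c=cam(n); P=cloud(c); H=hsv(c)
    m=(H[...,0]>20)&(H[...,0]<33)&(H[...,1]>150)&(np.hypot(P[...,0]-410,P[...,1]-306)<40)
    z=P[...,2]; print(n,m.sum(),"ztop",np.nanpercentile(z[m],[50,90,98]).round(1))
    t=m&(z>64); print(" top disc cloud",np.nanmean(P[t],0).round(1),t.sum())
    vv,uu=np.nonzero(t); q=ray(c,np.c_[uu,vv],68)[:,:2]; print(" ray68 min/max mid",((q.min(0)+q.max(0))/2).round(1),q.mean(0).round(1),(q.max(0)-q.min(0)).round(1))
    # wooden stand top
    w=(np.hypot(P[...,0]-410,P[...,1]-306)<60)&(z>36)&(z<46)
    vv,uu=np.nonzero(w); 
    if len(vv): print(" stand",cv2.minAreaRect(ray(c,np.c_[uu,vv],40)[:,:2].astype(np.float32)))
    b=(np.abs(P[...,0]-370)<40)&(np.abs(P[...,1]-200)<60); print(" bench z",np.nanmedian(z[b]))
E
```

```text
scene 219 ztop [64.6 68.8 69.7]
 top disc cloud [405.8 309.5  67.7] 113
 ray68 min/max mid [404.8 309.6] [405.4 309.7] [31.1 28.7]
 stand ((405.9639892578125, 304.2509765625), (54.254600524902344, 66.5960922241211), 79.04871368408203)
 bench z -0.8931868731599479
top 0 ztop nan
 top disc cloud [nan nan nan] 0
  return np.nanmean(a, axis, out=out, keepdims=keepdims)
<stdin>:8: RuntimeWarning: Mean of empty slice
Traceback (most recent call last):
ValueError: zero-size array to reduction operation minimum which has no identity
```

```bash
python3 -m inch '[[0,0,2,-14,42,0,0.15],[0,0,2,-14,42,0,0.15],[0,0,2,-14,42,0,0.15],[0,0,2,-14,42,0,0.15],[0,0,2,-14,42,0,0.15],[0,0,2,-14,42,0,0.15],[0,0,2,-14,42,0,0.15],[0,0,2,-14,42,0,0.15],[0,0,0.7,-14,42,0,0.15],[0,0,0,-14,42,0,0.15]]'; python3 -m inch '[[0,0,0,-14,42,0,0.15],[0,0,0,-14,43,0,0.15],[0,0,0,-12,43,0,0.15],[0,0,0,0,0,0,0.15],[0,0,0,0,0,0,0.15]]'; python3 - <<'E'
from m import *
st(); c=cam("scene"); cv2.imwrite("pics/pin1.png",cv2.resize(c["color"][150:400,100:400,::-1],(720,600),interpolation=cv2.INTER_CUBIC))
E
```

```text
t: 7.35
eef_pos: [447.1, 181.2, 212.1]
tcp_rot: [3.141, 0.003, 0.001]
ft_force: [0.8, -0.5, -0.6]
opening: 0.574
t: 7.85
eef_pos: [407.6, 308.2, 212.1]
tcp_rot: [3.14, 0.002, 0.003]
ft_force: [1.0, -0.5, 0.0]
opening: 0.575
t 7.85 pos [407.6 308.2 212.1] rot [3.14e+00 2.00e-03 3.00e-03] F [ 1.  -0.5  0. ] open 0.575 j [ 0.52  0.33  1.84 -0.    0.98  0.52]
```

View pics/pin1.png

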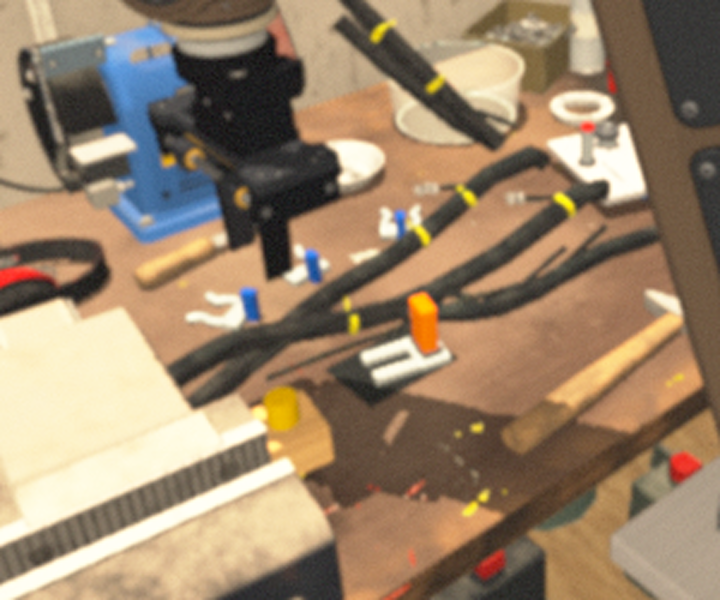

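The gripper hangs above the pin, whose yellow head is at crop (282,408). The vise jaws are beside the stand but clear. I descend and grip with the jaws along x.

```bash
python3 -m inch '[[0,0,0,0,0,-40,0.15],[0,0,0,0,0,-40,0.15],[0,0,0,0,0,-40,0.15],[0,0,0,0,0,-34,0.15],[0,0,0,0,0,-10,0.15],[0,0,0,0,0,0,-1],[0,0,0,0,0,0,-1],[0,0,0,0,0,0,-1],[0,0,0,0,0,0,-1],[0,0,0,0,0,0,-1]]'; python3 -c "
from m import *
st();print(state()['moment'])"
```

```text
t: 8.9
eef_pos: [409.4, 308.2, 51.1]
tcp_rot: [-3.14, -0.003, 0.001]
ft_force: [1.0, -1.9, 8.8]
opening: 0.31
t 8.9 pos [409.4 308.2  51.1] rot [-3.14e+00 -3.00e-03  1.00e-03] F [ 1.  -1.9  8.8] open 0.31 j [ 0.52  0.57  1.99 -0.    0.58  0.52]
[-0.31997322 -0.28294389 -0.03688716]
```

```bash
python3 -m inch '[[0,0,0,0,0,0,0.15],[0,0,0,0,0,0,0.15],[0,0,0,0,0,0,0.15]]';  python3 -m inch '[[0,0,8,0,0,0,0.15],[0,0,8,0,0,0,0.15],[0,0,8,0,0,0,0.15],[0,0,6,0,0,0,0.15],[0,0,0,0,0,0,0.15]]'; python3 -m inch '[[0,0,0,0,0,0,-1],[0,0,0,0,0,0,-1],[0,0,0,0,0,0,-1],[0,0,0,0,0,0,-1]]'
```

```text
t: 9.2
eef_pos: [408.5, 307.9, 49.9]
tcp_rot: [-3.141, -0.0, 0.001]
ft_force: [-0.4, 0.6, -0.9]
opening: 0.504
t: 9.7
eef_pos: [408.5, 307.9, 49.6]
tcp_rot: [-3.142, 0.0, 0.526]
ft_force: [1.1, -0.2, -0.3]
opening: 0.573
t: 10.1
eef_pos: [408.7, 307.9, 49.7]
tcp_rot: [3.142, -0.0, 0.523]
ft_force: [0.8, 0.5, 0.2]
opening: 0.307
```

```bash
python3 -m inch '[[0,0,0,0,0,0,0],[0,0,0,0,0,0,0],[0,0,0,0.6,-1.1,0,0],[0,0,0,0,0,0,-1],[0,0,0,0,0,0,-1],[0,0,0,0,0,0,-1],[0,0,0,0,0,0,-1],[0,0,0,0,0,10,-1],[0,0,0,0,0,15,-1]]'; python3 -m inch '[[0,0,0,0,0,25,-1],[0,0,0,0,0,40,-1],[0,0,0,0,0,40,-1],[0,0,0,0,0,40,-1],[0,0,0,0,0,0,-1]]'
```

```text
t: 11.0
eef_pos: [409.1, 306.7, 74.9]
tcp_rot: [3.142, 0.001, 0.524]
ft_force: [-0.9, -0.2, -1.1]
opening: 0.306
t: 11.5
eef_pos: [410.3, 307.5, 224.9]
tcp_rot: [3.142, -0.008, 0.525]
ft_force: [-1.1, -0.0, -0.8]
opening: 0.305
```

```bash
python3 -m inch '[[0,0,-2.6,6.4,-42.3,0,-1],[0,0,-2.6,6.4,-42.3,0,-1],[0,0,-2.6,6.4,-42.3,0,-1],[0,0,-2.6,6.4,-42.3,0,-1],[0,0,-2.6,6.4,-42.3,0,-1],[0,0,-2.6,6.4,-42.3,0,-1],[0,0,-2.6,6.4,-42.3,0,-1],[0,0,-2.6,6.4,-42.3,0,-1],[0,0,-2.6,6.4,-42.3,0,-1]]'; python3 -m inch '[[0,0,-2.6,6.4,-42.3,0,-1],[0,0,-2.6,6.4,-42.3,0,-1],[0,0,-2.6,6.4,-42.3,0,-1],[0,0,-2.6,6.4,-42.3,0,-1],[0,0,-2.6,6.4,-42.3,0,-1],[0,0,-2.6,6.4,-42.3,0,-1],[0,0,-2.6,6.4,-42.3,0,-1],[0,0,-2.6,6.4,-42.3,0,-1],[0,0,-2.6,6.4,-42.3,0,-1]]'; python3 -m inch '[[0,0,0,0,0,0,-1],[0,0,0,0,0,0,-1]]'
```

```text
t: 12.4
eef_pos: [466.1, -75.6, 219.3]
tcp_rot: [-3.141, 0.001, 0.114]
ft_force: [1.1, -0.2, -0.2]
opening: 0.305
t: 13.3
eef_pos: [523.9, -455.9, 218.8]
tcp_rot: [-3.141, 0.002, -0.294]
ft_force: [0.6, 0.6, -1.1]
opening: 0.309
t: 13.5
eef_pos: [523.6, -454.7, 218.2]
tcp_rot: [-3.14, 0.002, -0.293]
ft_force: [0.1, 0.2, -0.8]
opening: 0.308
```

```bash
python3 -m inch '[[0,0,0,0.2,-0.1,-45,-1],[0,0,0,0.2,-0.1,-45,-1],[0,0,0,0.2,-0.1,-30,-1],[0,0,0,0,0,-18,-1],[0,0,0,0,0,0,-1]]'; python3 -m inch '[[0,0,0,0,0,-4,-1],[0,0,0,0,0,-3,-1],[0,0,0,0,0,0,-1]]'; python3 - <<'E'
from m import *
st(); c=cam("top"); cv2.imwrite("pics/ins1.png",cv2.resize(c["color"][190:260,430:500,::-1],(600,600),interpolation=cv2.INTER_CUBIC))
E
```

```text
t: 14.0
eef_pos: [524.0, -452.5, 79.0]
tcp_rot: [-3.139, 0.005, -0.291]
ft_force: [-0.6, 0.1, -1.0]
opening: 0.311
t: 14.3
eef_pos: [525.2, -454.9, 75.5]
tcp_rot: [3.141, -0.001, -0.292]
ft_force: [0.1, -0.3, -0.6]
opening: 0.305
t 14.3 pos [ 525.2 -454.9   75.5] rot [ 3.141e+00 -1.000e-03 -2.920e-01] F [ 0.1 -0.3 -0.6] open 0.305 j [-0.81  0.73  1.5   0.    0.91 -0.52]
```

```bash
python3 -m inch '[[0,0,0,0,0,-3,-1],[0,0,0,0,0,-2,-1],[0,0,0,0,0,0,-1]]'
```

```text
t: 14.65
eef_pos: [524.8, -454.9, 69.4]
tcp_rot: [-3.141, 0.0, -0.292]
ft_force: [0.3, -0.6, -1.6]
opening: 0.306
```

```bash
python3 -m inch '[[0,0,0,0,0,-3,-1],[0,0,0,0,0,-3,-1],[0,0,0,0,0,-2,-1],[0,0,0,0,0,0,-1]]';python3 -m inch '[[0,0,0,0,0,-3,-1],[0,0,0,0,0,-2,-1],[0,0,0,0,0,0,-1]]'
```

```text
t: 15.05
eef_pos: [524.8, -454.8, 61.2]
tcp_rot: [-3.141, 0.001, -0.292]
ft_force: [-0.3, 0.5, -1.5]
opening: 0.308
t: 15.35
eef_pos: [524.8, -454.8, 56.2]
tcp_rot: [-3.141, 0.0, -0.292]
ft_force: [0.3, -0.0, -0.5]
opening: 0.304
```

```bash
python3 -m inch '[[0,0,0,0,0,-4,-1],[0,0,0,0,0,-4,-1],[0,0,0,0,0,-3,-1],[0,0,0,0,0,0,-1]]';python3 -m inch '[[0,0,0,0,0,-1,-1],[0,0,0,0,0,-1,-1],[0,0,0,0,0,0,-1]]'
```

```text
t: 15.75
eef_pos: [524.8, -454.7, 45.0]
tcp_rot: [-3.141, 0.001, -0.292]
ft_force: [0.1, -0.1, -1.3]
opening: 0.31
t: 16.05
eef_pos: [525.0, -455.0, 43.8]
tcp_rot: [3.141, -0.0, -0.292]
ft_force: [0.1, -0.8, -1.2]
opening: 0.31
```

```bash
python3 -m inch '[[0,0,0,0,0,0,0.1],[0,0,0,0,0,0,0.1],[0,0,0,0,0,0,0.1],[0,0,0,0,0,20,0.1],[0,0,0,0,0,45,0.1],[0,0,0,0,0,45,0.1],[0,0,0,0,0,45,0.1],[0,0,0,0,0,20,0.1]]'; python3 - <<'E'
from m import *
st(); c=cam("top"); o=small(c)
for q in o["clips"]: print(q)
print(o.get("fork"))
P=cloud(c)
# obstacles near the clips
for x0 in range(720,560,-12):
    print(x0," ".join("%3.0f"%np.nanmax(np.r_[P[(P[...,0]>=x0)&(P[...,0]<x0+12)&(P[...,1]>=y)&(P[...,1]<y+12)][:,2],-9]) for y in range(300,-60,-12)))
save(c,"top2.png"); cv2.imwrite("pics/t2.png",cv2.resize(c["color"][150:330,140:500,::-1],(800,400),interpolation=cv2.INTER_CUBIC))
E
```

```text
t: 16.85
eef_pos: [525.7, -455.6, 223.6]
tcp_rot: [3.139, -0.005, -0.292]
ft_force: [-0.8, 0.1, -0.3]
opening: 0.549
t 16.85 pos [ 525.7 -455.6  223.6] rot [ 3.139 -0.005 -0.292] F [-0.8  0.1 -0.3] open 0.549 j [-0.81  0.59  1.36  0.    1.19 -0.52]
(np.int32(40), array([638.9,  17.5]), np.float64(-0.508), np.float64(32.9), 261)
(np.int32(43), array([634.9, 140.5]), np.float64(0.109), np.float64(35.0), 263)
(np.int32(43), array([616.8, 228.2]), np.float64(0.633), np.float64(35.1), 257)
(np.int32(21), array([437.3, 123.7]), np.float64(1.246), ((448.0683288574219, 151.94985961914062), (80.69789123535156, 49.37613296508789), 76.17472839355469))
720   6   8   5   5   5   5   5   5   5   6   5   6   4   6   5   5   7   5   4   6   4   4   5   8   7   7   6   5   6   9
708   5   6   6   5   6   5   7   5   6   4   3   6   4   7   8   4   3   5   7   6   6   6   7   5   8   6  10   8   4   5
696   7   5   6   5   9   6   6   6   6   5   8   6  14   3   6  14  11   5   7   6   6   7   6   5   4  13  13   4   6   7
684   5   6   6   8   7  12   4   6   4   8   5   6  15  11  11  14   5   4   5
[... 584 characters left out ...]
   6   8   7  39  42   7   5   6   5   5   8   7   5   7  42   6  11   4   4   8
612   6   8   6   4  14  15  42  45   6   6   5   6   4   4   8   6   5   4   7   5   5   5   4   7   5  84  84  80  74  72
600   5   7   6   6  10  11  42   5   4   8   7   7   7   5   4  22  26  28  30  33  34  35  41  49  45  49  77  79  76  73
588   7   6   7   6   8   8   5   6   6   6  19  25  28  29  31  33  33  32  32  34  35  38  39  45  47  52  58  63  71  77
576   7   5   5   4   5   4   5  19  26  30  29  29  29  30  29  28  31  29  29  28  34  32  32  44  43  46  51  61  64  76
564   7   7   5   5   6  21  27  32  30  30  29  28  24  20   5   5   6   6   5   7   8   5   6   4   5   5   7   7   4  67
```

View pics/t2.png

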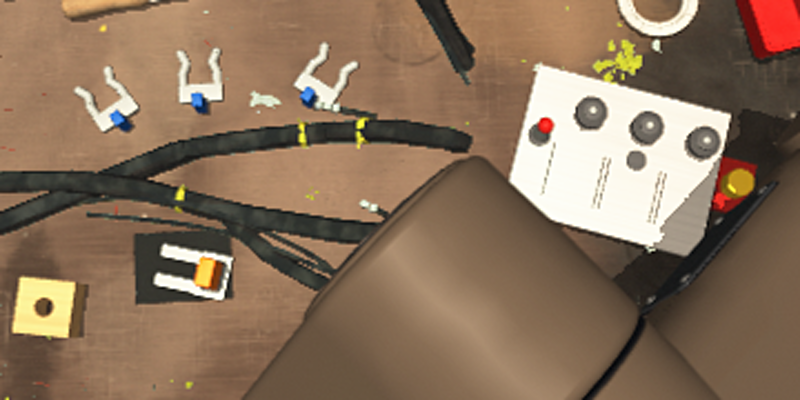

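The pin head now sits on the ear at crop (739,183), and the clips and fork haven't moved. Next I fit the locked deck pose and check the heights around clip C.

```bash
python3 -m inch '[[0,0,-2.31,5.5,42.6,0,-0.3],[0,0,-2.31,5.5,42.6,0,-0.3],[0,0,-2.31,5.5,42.6,0,-0.3],[0,0,-2.31,5.5,42.6,0,-0.3],[0,0,-2.31,5.5,42.6,0,-0.3],[0,0,-2.31,5.5,42.6,0,-0.3],[0,0,-2.31,5.5,42.6,0,-0.3],[0,0,-2.31,5.5,42.6,0,-0.3]]'; python3 -m inch '[[0,0,-2.31,5.5,42.6,0,-0.3],[0,0,-2.31,5.5,42.6,0,-0.3],[0,0,-2.31,5.5,42.6,0,-0.3],[0,0,-2.31,5.5,42.6,0,-0.3],[0,0,-2.31,5.5,42.6,0,-0.3],[0,0,-2.31,5.5,42.6,0,-0.3],[0,0,-2.31,5.5,42.6,0,-0.3],[0,0,-2.31,5.5,42.6,0,-0.3],[0,0,0,0,0,0,-0.3],[0,0,0,0,0,0,-0.3]]'; python3 - <<'E'
from m import *
st(); c=cam("top"); P=cloud(c); H=hsv(c)
w=np.zeros((480,640),bool); w[170:270,360:485]=1
ob=[]
for a,ce,l in blobs((P[...,2]>55)&w,60): print(a,ce.round(2),np.nanmedian(P[l],0).round(1)); ob.append((ce,a))
g=(H[...,1]<60)&(H[...,2]<150)&(P[...,2]<42)&(P[...,2]>30)&w
for a,ce,l in blobs(g,15): print("dark",a,ce.round(2),ray(c,ce,34)[0].round(1))
studs=sorted([o[0] for o in ob if o[1]>120 and o[0][1]<225],key=lambda p:p[0])[:3]
obs=[(studs[i],(35,64-64*i,62)) for i in range(3)]
x,f=fitdeck(c,obs,[557,-347,-.297]); print(x,f.tolist())
m=(P[...,2]>30)&(P[...,2]<40)&w&(H[...,1]<60)
b=max(blobs(m,200),key=lambda b:b[0]); vv,uu=np.nonzero(b[2]); r=cv2.minAreaRect(ray(c,np.c_[uu,vv],34)[:,:2].astype(np.float32)); print("plate",r)
print("fine heights near clip C")
for x0 in range(672,584,-8):
    print(x0," ".join("%3.0f"%np.nanmax(np.r_[P[(P[...,0]>=x0)&(P[...,0]<x0+8)&(P[...,1]>=y)&(P[...,1]<y+8)][:,2],-9]) for y in range(72,-96,-8)))
E
```

```text
t: 17.7
eef_pos: [568.8, -112.4, 218.4]
tcp_rot: [3.142, 0.0, -0.617]
ft_force: [0.3, -0.0, -0.5]
opening: 0.348
t: 18.7
eef_pos: [612.6, 227.4, 217.9]
tcp_rot: [3.141, 0.0, -0.935]
ft_force: [-1.1, -0.6, 0.1]
opening: 0.346
t 18.7 pos [612.6 227.4 217.9] rot [ 3.141  0.    -0.935] F [-1.1 -0.6  0.1] open 0.346 j [ 0.25  0.53  1.48 -0.    1.13  1.19]
169 [406.01 199.98] [ 607.3 -295.3   63.3]
166 [431.23 206.63] [ 589.4 -356.    63. ]
69 [384.55 207.38] [ 585.8 -239.    89.4]
170 [456.78 213.5 ] [ 570.8 -417.3   62.9]
126 [472.6  231.73] [ 524.4 -453.2   63.8]
dark 49 [425.71 221.63] [ 557.8 -348.1   34. ]
[ 5.55981159e+02 -3.46942270e+02 -2.92222378e-01] [[-0.12, -0.06], [0.08, 0.07], [0.04, -0.01]]
plate ((557.088134765625, -328.5594482421875), (226.4110565185547, 170.78883361816406), 73.49878692626953)
fine heights near clip C
672   3   5   5   5   4   3  10  14  11   3   7   4  12  13   9   7   5   6   4   7   6
664   5   7   4   6   8   4  15  16  15   7   7   7  15  13   5   6   4   5   3   9   5
656   4   3   8   5   6  11  14  14  16  13  10   9  15   5   8   7   4   5   4   5   4
648   4   5   6   7   5   7   9  40  39  13  13  17  15   4   4   5   5   6   4   6   3
640   6   5   6   4   4   6   5  42  44  17  14  15   5   5   8   4   5   5   6   3   7
632   6   7   6   6   4   3  36  41  46  13  16  13   4   5   4   6   4   5   6   5   4
624   5   3   4   3   3   5   5   3   4   5   5   1   0  -9  -9   4   8   6   5   3   5
616   3   4   7   4   4   5   3   5   4  86  82  79  77  75   3  -9  -9   4   5   6   5
608   3  21   3   4  29  -9  50  40  36  84  80  83  80  80  73  71  70  66  -9  -9  -9
600  31  35  34  36  39  41  45  45  49  50  54  56  61  62  72  72  70  78  -9  -9  76
592  33  31  33  37  41  43  45  45  48  52  57  60  62  67  72  74  80  85  86  88  90
```

```bash
python3 -m inch '[[0,0,0,0,0,-45,-0.3],[0,0,0,0,0,-45,-0.3],[0,0,0,0,0,-45,-0.3],[0,0,0,0,0,-40,-0.3],[0,0,0,0,0,-20,-0.3],[0,0,0,0,0,-7,-0.3],[0,0,0,0,0,0,-0.3],[0,0,0,0,0,0,-1],[0,0,0,0,0,0,-1],[0,0,0,0,0,0,-1]]'; python3 -m inch '[[0,0,0,0,0,0,-1],[0,0,0,0,0,10,-1],[0,0,0,0,0,0,-1]]'
```

```text
t: 19.75
eef_pos: [613.5, 226.7, 17.9]
tcp_rot: [-3.14, -0.001, -0.938]
ft_force: [-1.1, 1.0, 1.2]
opening: 0.151
t: 20.05
eef_pos: [613.5, 226.9, 28.1]
tcp_rot: [-3.14, -0.001, -0.937]
ft_force: [0.6, 0.1, -1.8]
opening: 0.123
```

```bash
python3 -m inch '[[0,0,0,0,0,45,-1],[0,0,0,0,0,45,-1],[0,0,0,0,0,45,-1],[0,0,0,0,0,45,-1],[0,0,-4.43,-7.8,-41.3,0,-1],[0,0,-4.43,-7.8,-41.3,0,-1],[0,0,-4.43,-7.8,-41.3,0,-1],[0,0,-4.43,-7.8,-41.3,0,-1],[0,0,-4.43,-7.8,-41.3,0,-1],[0,0,-4.43,-7.8,-41.3,0,-1]]'; python3 -m inch '[[0,0,-4.43,-7.8,-41.3,0,-1],[0,0,-4.43,-7.8,-41.3,0,-1],[0,0,-4.43,-7.8,-41.3,0,-1],[0,0,-4.43,-7.8,-41.3,0,-1],[0,0,-4.43,-7.8,-41.3,0,-1],[0,0,-4.43,-7.8,-41.3,0,-1],[0,0,0,0,0,0,-1],[0,0,0,0,0,0,-1]]'
```

```text
t: 21.05
eef_pos: [565.5, -22.6, 206.8]
tcp_rot: [-3.141, -0.0, -1.404]
ft_force: [0.2, 0.3, -0.7]
opening: 0.125
t: 21.85
eef_pos: [518.9, -269.5, 206.5]
tcp_rot: [3.141, 0.0, -1.867]
ft_force: [-0.3, 0.6, -0.9]
opening: 0.124
```

```bash
python3 -m inch '[[0,0,0.2,1,0,-40,-1],[0,0,0,0,0,-45,-1],[0,0,0,0,0,-40,-1],[0,0,0,0,0,-20,-1],[0,0,0,0,0,-5,-1],[0,0,0,0,0,-2,-1],[0,0,0,0,0,0,-1]]'; python3 -m inch '[[0,0,0,0,0,-1,-1],[0,0,0,0,0,0,-1]]'
```

```text
t: 22.55
eef_pos: [521.0, -268.7, 55.7]
tcp_rot: [-3.14, -0.001, -1.861]
ft_force: [0.6, 0.0, -0.5]
opening: 0.119
t: 22.75
eef_pos: [520.7, -269.1, 54.6]
tcp_rot: [-3.14, -0.001, -1.862]
ft_force: [0.3, 0.5, -1.8]
opening: 0.123
```

```bash
python3 -m inch '[[0,0,0,0,0,-1.5,-1],[0,0,0,0,0,-1,-1],[0,0,0,0,0,0,-1]]'; python3 -m inch '[[0,0,0,0,0,-1,-1],[0,0,0,0,0,0,-1]]'
```

```text
t: 23.05
eef_pos: [520.5, -269.0, 51.7]
tcp_rot: [-3.141, -0.0, -1.862]
ft_force: [-1.0, 1.4, 5.0]
opening: 0.122
t: 23.25
eef_pos: [520.8, -268.9, 51.6]
tcp_rot: [-3.14, -0.0, -1.862]
ft_force: [-1.9, 5.0, 15.5]
opening: 0.125
```

```bash
python3 -m inch '[[0,0,0,0,0,1.5,-1],[0,0,0,0,0,0,-0.3],[0,0,0,0,0,0,-0.3],[0,0,0,0,0,0,-0.3],[0,0,0,0,0,20,-0.3],[0,0,0,0,0,45,-0.3],[0,0,0,0,0,45,-0.3],[0,0,0,0,0,45,-0.3]]'; python3 -m inch '[[0,0,2.29,11.06,40.9,0,-0.3],[0,0,2.29,11.06,40.9,0,-0.3],[0,0,2.29,11.06,40.9,0,-0.3],[0,0,2.29,11.06,40.9,0,-0.3],[0,0,2.29,11.06,40.9,0,-0.3],[0,0,2.29,11.06,40.9,0,-0.3],[0,0,2.29,11.06,40.9,0,-0.3],[0,0,2.29,11.06,40.9,0,-0.3],[0,0,2.29,11.06,40.9,0,-0.3],[0,0,2.29,11.06,40.9,0,-0.3]]'; python3 -m inch '[[0,0,0,0,0,0,-0.3],[0,0,0,0,0,0,-0.3]]'; python3 - <<'E'
from m import *
st(); c=cam("top"); o=small(c)
for q in o["clips"]: print(q)
print(o.get("fork")); cv2.imwrite("pics/t3.png",cv2.resize(c["color"][150:330,140:500,::-1],(800,400),interpolation=cv2.INTER_CUBIC))
E
```

```text
t: 24.05
eef_pos: [520.1, -268.8, 208.2]
tcp_rot: [3.141, 0.0, -1.862]
ft_force: [0.5, -0.5, -0.4]
opening: 0.348
t: 25.05
eef_pos: [631.1, 141.8, 206.5]
tcp_rot: [3.141, -0.0, -1.461]
ft_force: [0.5, -0.5, -1.2]
opening: 0.349
t: 25.25
eef_pos: [630.7, 140.8, 206.1]
tcp_rot: [3.141, -0.0, -1.461]
ft_force: [1.1, -0.5, 0.5]
opening: 0.347
t 25.25 pos [630.7 140.8 206.1] rot [ 3.141 -0.    -1.461] F [ 1.1 -0.5  0.5] open 0.347 j [ 0.12  0.53  1.51 -0.    1.1   1.58]
(np.int32(44), array([638.6,  17.8]), np.float64(-0.553), np.float64(34.5), 248)
(np.int32(49), array([635.2, 140.4]), np.float64(-0.304), np.float64(30.0), 90)
(np.int32(42), array([ 533.6, -277.9]), np.float64(-0.761), np.float64(13.7), 2429)
(np.int32(51), array([442.4, 123.2]), np.float64(1.472), ((444.5247802734375, 138.03919982910156), (47.55320739746094, 49.544342041015625), 75.64737701416016))
```

View pics/t3.png

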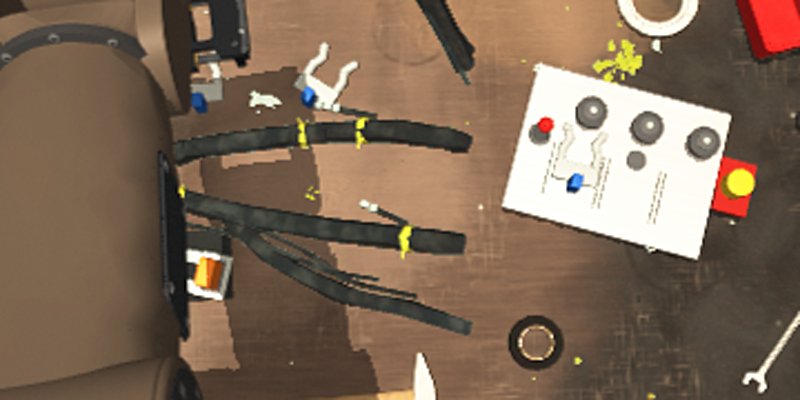

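Clip A lies flat on the deck, mouth towards stud_1 (crop (580,160)). The pin is still in, and clip C and the fork look unmoved. Next I pick clip B.

```bash
python3 -m inch '[[0,0,0,0.5,-0.5,-45,-0.3],[0,0,0,0,0,-45,-0.3],[0,0,0,0,0,-45,-0.3],[0,0,0,0,0,-35,-0.3],[0,0,0,0,0,-13,-0.3],[0,0,0,0,0,-6,-0.3],[0,0,0,0,0,0,-0.3],[0,0,0,0,0,0,-1],[0,0,0,0,0,0,-1],[0,0,0,0,0,0,-1]]'; python3 -m inch '[[0,0,0,0,0,0,-1],[0,0,0,0,0,10,-1],[0,0,0,0,0,0,-1]]'
```

```text
t: 26.3
eef_pos: [631.9, 139.7, 18.9]
tcp_rot: [-3.14, 0.0, -1.462]
ft_force: [-0.1, 0.8, 0.4]
opening: 0.156
t: 26.6
eef_pos: [632.0, 139.6, 29.1]
tcp_rot: [-3.14, -0.0, -1.462]
ft_force: [0.6, -0.0, -1.4]
opening: 0.122
```

```bash
python3 -m inch '[[0,0,0,0,0,45,-1],[0,0,0,0,0,45,-1],[0,0,0,0,0,45,-1],[0,0,0,0,0,45,-1],[0,0,-1.91,-10.75,-39.2,0,-1],[0,0,-1.91,-10.75,-39.2,0,-1],[0,0,-1.91,-10.75,-39.2,0,-1],[0,0,-1.91,-10.75,-39.2,0,-1],[0,0,-1.91,-10.75,-39.2,0,-1],[0,0,-1.91,-10.75,-39.2,0,-1]]'; python3 -m inch '[[0,0,-1.91,-10.75,-39.2,0,-1],[0,0,-1.91,-10.75,-39.2,0,-1],[0,0,-1.91,-10.75,-39.2,0,-1],[0,0,-1.91,-10.75,-39.2,0,-1],[0,0,-1.91,-10.75,-39.2,0,-1],[0,0,-1.91,-10.75,-39.2,0,-1],[0,0,0,0,0,0,-1],[0,0,0,0,0,0,-1]]';  python3 -m inch '[[0,0,0,0.5,0,-40,-1],[0,0,0,0,0,-45,-1],[0,0,0,0,0,-40,-1],[0,0,0,0,0,-20,-1],[0,0,0,0,0,-5,-1],[0,0,0,0,0,-2,-1],[0,0,0,0,0,0,-1]]'
```

```text
t: 27.6
eef_pos: [566.2, -97.1, 207.8]
tcp_rot: [-3.141, -0.0, -1.663]
ft_force: [-0.1, 0.5, -1.2]
opening: 0.125
t: 28.4
eef_pos: [501.9, -331.4, 207.4]
tcp_rot: [3.141, 0.0, -1.864]
ft_force: [-0.2, 0.3, -1.5]
opening: 0.124
t: 29.1
eef_pos: [503.6, -330.7, 56.8]
tcp_rot: [-3.14, -0.001, -1.861]
ft_force: [-0.0, -1.1, -1.3]
opening: 0.126
```

```bash
python3 -m inch '[[0,0,0,0,0,-2,-1],[0,0,0,0,0,-1,-1],[0,0,0,0,0,0,-1]]'; python3 -m inch '[[0,0,0,0,0,-1,-1],[0,0,0,0,0,0,-1]]'
```

```text
t: 29.4
eef_pos: [503.1, -330.9, 53.1]
tcp_rot: [-3.141, -0.0, -1.862]
ft_force: [-0.1, -0.1, -1.0]
opening: 0.121
t: 29.6
eef_pos: [503.1, -331.1, 52.7]
tcp_rot: [-3.141, -0.001, -1.862]
ft_force: [-2.2, 2.2, 8.5]
opening: 0.124
```

```bash
python3 -m inch '[[0,0,0,0,0,1.5,-1],[0,0,0,0,0,0,-0.3],[0,0,0,0,0,0,-0.3],[0,0,0,0,0,0,-0.3],[0,0,0,0,0,20,-0.3],[0,0,0,0,0,45,-0.45],[0,0,0,0,0,45,-0.45],[0,0,0,0,0,45,-0.45]]'; python3 -m inch '[[0,0,7.75,13.66,34.74,0,-0.45],[0,0,7.75,13.66,34.74,0,-0.45],[0,0,7.75,13.66,34.74,0,-0.45],[0,0,7.75,13.66,34.74,0,-0.45],[0,0,7.75,13.66,34.74,0,-0.45],[0,0,7.75,13.66,34.74,0,-0.45],[0,0,7.75,13.66,34.74,0,-0.45],[0,0,7.75,13.66,34.74,0,-0.45],[0,0,7.75,13.66,34.74,0,-0.45],[0,0,7.75,13.66,34.74,0,-0.45]]'; python3 -m inch '[[0,0,0,0,0,0,-0.45],[0,0,0,0,0,0,-0.45]]'; python3 - <<'E'
from m import *
st(); c=cam("scene"); cv2.imwrite("pics/s3.png",cv2.resize(c["color"][170:310,190:370,::-1],(771,600),interpolation=cv2.INTER_CUBIC))
c=cam("top"); o=small(c); 
for q in o["clips"]: print(q)
E
```

```text
t: 30.4
eef_pos: [502.8, -330.7, 209.7]
tcp_rot: [3.141, 0.0, -1.862]
ft_force: [0.5, -0.7, -0.1]
opening: 0.28
t: 31.4
eef_pos: [639.9, 18.1, 208.1]
tcp_rot: [3.142, -0.0, -0.504]
ft_force: [-0.1, -0.2, -0.6]
opening: 0.277
t: 31.6
eef_pos: [639.5, 17.2, 207.9]
tcp_rot: [3.141, 0.0, -0.509]
ft_force: [1.1, -1.1, -0.6]
opening: 0.275
t 31.6 pos [639.5  17.2 207.9] rot [ 3.141  0.    -0.509] F [ 1.1 -1.1 -0.6] open 0.275 j [-0.08  0.52  1.53 -0.    1.1   0.43]
(np.int32(41), array([ 533.4, -277.9]), np.float64(-0.672), np.float64(13.2), 2375)
(np.int32(43), array([ 514. , -340.5]), np.float64(-0.772), np.float64(15.5), 2505)
```

View pics/s3.png

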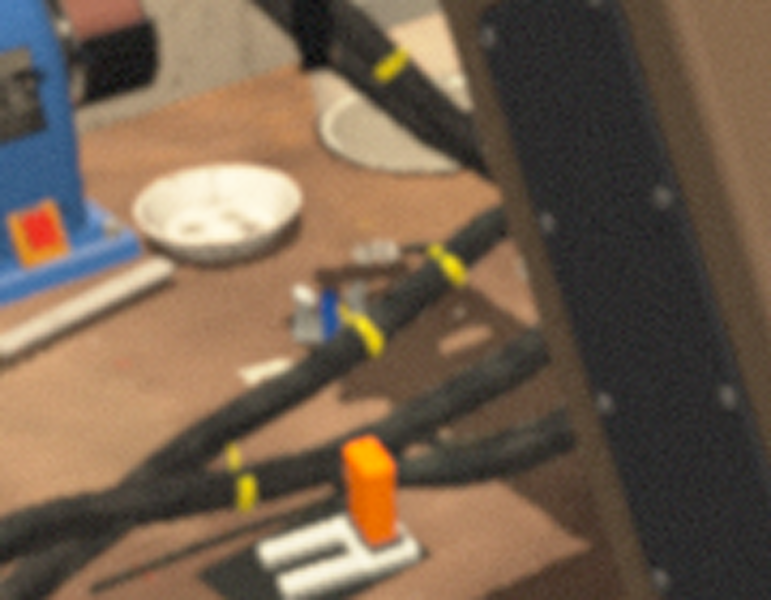

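The clip C tail shows at crop (330,310), behind the cable, and the thin wire floats above and beside it. I descend carefully with a narrow opening.

```bash
python3 -m inch '[[0,0,0,0.3,-0.5,-45,-0.45],[0,0,0,0,0,-45,-0.45],[0,0,0,0,0,-30,-0.45],[0,0,0,0,0,-20,-0.45],[0,0,0,0,0,-15,-0.45],[0,0,0,0,0,0,-0.45]]'; python3 -m inch '[[0,0,0,0,0,-8,-0.45],[0,0,0,0,0,-8,-0.45],[0,0,0,0,0,-8,-0.45],[0,0,0,0,0,-7,-0.45],[0,0,0,0,0,0,-0.45]]'
```

```text
t: 32.3
eef_pos: [639.0, 15.1, 51.6]
tcp_rot: [3.14, 0.002, -0.511]
ft_force: [-0.9, 0.2, 0.0]
opening: 0.275
t: 32.8
eef_pos: [639.4, 16.1, 21.2]
tcp_rot: [3.141, 0.001, -0.51]
ft_force: [-0.7, -0.2, -0.5]
opening: 0.274
```

```bash
python3 -m inch '[[0,0,0,0,0,-2,-0.45],[0,0,0,0,0,0,-1],[0,0,0,0,0,0,-1],[0,0,0,0,0,0,-1],[0,0,0,0,0,0,-1]]'; python3 -m inch '[[0,0,0,0,0,6,-1],[0,0,0,0,0,10,-1],[0,0,0,0,0,0,-1]]'
```

```text
t: 33.3
eef_pos: [640.0, 16.1, 20.4]
tcp_rot: [-3.141, -0.0, -0.51]
ft_force: [0.1, 0.5, 0.1]
opening: 0.169
t: 33.6
eef_pos: [640.6, 16.0, 37.9]
tcp_rot: [-3.141, -0.002, -0.51]
ft_force: [-0.6, 1.0, -1.7]
opening: 0.171
```

```bash
python3 -m inch '[[0,0,0,0,0,40,-1],[0,0,0,0,0,45,-1],[0,0,0,0,0,45,-1],[0,0,0,0,0,42,-1],[0,0,1.24,-15.3,-40.9,0,-1],[0,0,1.24,-15.3,-40.9,0,-1],[0,0,1.24,-15.3,-40.9,0,-1],[0,0,1.24,-15.3,-40.9,0,-1],[0,0,1.24,-15.3,-40.9,0,-1],[0,0,1.24,-15.3,-40.9,0,-1]]'; python3 -m inch '[[0,0,1.24,-15.3,-40.9,0,-1],[0,0,1.24,-15.3,-40.9,0,-1],[0,0,1.24,-15.3,-40.9,0,-1],[0,0,1.24,-15.3,-40.9,0,-1],[0,0,0,0,0,0,-1],[0,0,0,0,0,0,-1]]';  python3 -m inch '[[0,0,0,0,0,-40,-1],[0,0,0,0,0,-45,-1],[0,0,0,0,0,-40,-1],[0,0,0,0,0,-20,-1],[0,0,0,0,0,-5,-1],[0,0,0,0,0,0,-1]]'
```

```text
t: 34.6
eef_pos: [547.2, -230.8, 208.5]
tcp_rot: [3.142, -0.001, -0.379]
ft_force: [0.5, -0.6, -1.3]
opening: 0.168
t: 35.2
eef_pos: [486.3, -393.5, 208.1]
tcp_rot: [-3.141, 0.0, -0.295]
ft_force: [0.2, 0.3, -1.8]
opening: 0.167
t: 35.8
eef_pos: [487.4, -392.1, 58.2]
tcp_rot: [-3.141, 0.0, -0.292]
ft_force: [-1.0, 0.3, -0.8]
opening: 0.165
```

```bash
python3 -m inch '[[0,0,0,0,0,-2,-1],[0,0,0,0,0,-1,-1],[0,0,0,0,0,0,-1]]'; python3 -m inch '[[0,0,0,0,0,-1,-1],[0,0,0,0,0,0,-1]]'; python3 -m inch '[[0,0,0,0,0,-0.8,-1],[0,0,0,0,0,0,-1]]'
```

```text
t: 36.1
eef_pos: [487.2, -393.1, 56.1]
tcp_rot: [3.141, -0.001, -0.293]
ft_force: [0.4, 0.5, -1.4]
opening: 0.165
t: 36.3
eef_pos: [486.9, -393.0, 54.4]
tcp_rot: [3.141, -0.0, -0.293]
ft_force: [0.5, 0.1, -1.5]
opening: 0.166
t: 36.5
eef_pos: [487.2, -393.4, 54.3]
tcp_rot: [3.141, -0.001, -0.293]
ft_force: [-0.7, 0.1, 7.3]
opening: 0.164
```

```bash
python3 -m inch '[[0,0,0,0,0,1,-1],[0,0,0,0,0,0,-0.35],[0,0,0,0,0,0,-0.35],[0,0,0,0,0,0,-0.35],[0,0,0,0,0,20,-0.35],[0,0,0,0,0,45,-0.3],[0,0,0,0,0,45,-0.1],[0,0,0,0,0,45,0.1]]'; python3 - <<'E'
from m import *
st(); c=cam("top"); o=small(c); 
for q in o["clips"]: print(q)
print(o.get("fork"))
P=cloud(c);H=hsv(c); m=(H[...,0]>5)&(H[...,0]<20)&(H[...,1]>150)&(P[...,2]>61)&(np.hypot(P[...,0]-442,P[...,1]-129)<60)
vv,uu=np.nonzero(m); q=ray(c,np.c_[uu,vv],65)[:,:2].astype(np.float32); print(len(q),cv2.minAreaRect(q),q.mean(0))
E
```

```text
t: 37.3
eef_pos: [486.7, -392.7, 211.0]
tcp_rot: [-3.141, 0.0, -0.293]
ft_force: [0.2, -0.4, 0.3]
opening: 0.464
t 37.3 pos [ 486.7 -392.7  211. ] rot [-3.141  0.    -0.293] F [ 0.2 -0.4  0.3] open 0.464 j [-0.78  0.5   1.56  0.    1.08 -0.49]
(np.int32(39), array([ 532.5, -278. ]), np.float64(-0.662), np.float64(13.4), 2357)
(np.int32(44), array([ 513.8, -340.5]), np.float64(-0.108), np.float64(15.9), 2102)
(np.int32(50), array([ 490.8, -396.4]), np.float64(0.608), np.float64(35.1), 1119)
(np.int32(20), array([436.8, 123.8]), np.float64(1.228), ((448.164306640625, 152.11001586914062), (80.41114807128906, 49.32426452636719), 76.0244140625))
28 ((441.8207702636719, 128.34498596191406), (17.96247673034668, 31.06485939025879), 75.87201690673828) [440.7115  125.42783]
```

```bash
python3 -m inch '[[0,0,7.15,-3.45,40.2,0,0],[0,0,7.15,-3.45,40.2,0,0],[0,0,7.15,-3.45,40.2,0,0],[0,0,7.15,-3.45,40.2,0,0],[0,0,7.15,-3.45,40.2,0,0],[0,0,7.15,-3.45,40.2,0,0],[0,0,7.15,-3.45,40.2,0,0],[0,0,7.15,-3.45,40.2,0,0],[0,0,7.15,-3.45,40.2,0,0]]'; python3 -m inch '[[0,0,7.15,-3.45,40.2,0,0],[0,0,7.15,-3.45,40.2,0,0],[0,0,7.15,-3.45,40.2,0,0],[0,0,7.15,-3.45,39.6,0,0],[0,0,0,0,0,0,0],[0,0,0,0,0,-45,0],[0,0,0,0,0,-45,0],[0,0,0,0,0,-40,0],[0,0,0,0,0,0,0]]'
```

```text
t: 38.25
eef_pos: [455.4, -29.6, 209.3]
tcp_rot: [3.141, -0.0, 0.835]
ft_force: [1.1, -1.1, 0.5]
opening: 0.497
t: 39.15
eef_pos: [440.0, 128.2, 75.8]
tcp_rot: [-3.134, 0.003, 1.328]
ft_force: [0.6, 0.6, 0.4]
opening: 0.497
```

```bash
python3 -m inch '[[0,0,0,0,0,-20,0],[0,0,0,0,0,-20,0],[0,0,0,0,0,-8,0],[0,0,0,0,0,0,0],[0,0,0,0,0,0,-1],[0,0,0,0,0,0,-1],[0,0,0,0,0,0,-1],[0,0,0,0,0,0,-1]]'; python3 -m inch '[[0,0,0,0,0,0,-1],[0,0,0,0,0,0,-1]]'
```

```text
t: 39.95
eef_pos: [442.3, 129.1, 31.9]
tcp_rot: [3.141, -0.0, 1.329]
ft_force: [0.6, 3.5, 1.7]
opening: 0.22
t: 40.15
eef_pos: [442.3, 129.2, 31.7]
tcp_rot: [3.141, -0.0, 1.329]
ft_force: [0.3, 0.9, 6.8]
opening: 0.182
```

```bash
python3 -m inch '[[0,0,0,0,0,10,-1],[0,0,0,0,0,40,-1],[0,0,0,0,0,45,-1],[0,0,0,0,0,45,-1],[0,0,0,0,0,45,-1],[0,0,0,0,0,0,-1]]'; python3 - <<'E'
from m import *
st(); c=cam("top"); H=hsv(c); P=cloud(c)
m=(H[...,0]>98)&(H[...,0]<125)&(H[...,1]>110)&(H[...,2]>60); m[:170]=0;m[270:]=0;m[:,:370]=0;m[:,480:]=0
for a,ce,l in blobs(m,8): print(a,ce.round(1),ray(c,ce,69)[0].round(1),np.nanmedian(P[l],0).round(1))
cv2.imwrite("pics/d4.png",cv2.resize(c["color"][170:270,360:490,::-1],(780,600),interpolation=cv2.INTER_CUBIC))
E
```

```text
t: 40.75
eef_pos: [443.5, 129.3, 221.7]
tcp_rot: [3.133, -0.003, 1.329]
ft_force: [0.8, -0.2, -2.9]
opening: 0.191
t 40.75 pos [443.5 129.3 221.7] rot [ 3.133e+00 -3.000e-03  1.329e+00] F [ 0.8 -0.2 -2.9] open 0.191 j [ 0.14  0.25  1.94  0.    0.95 -1.19]
39 [398.3 232.2] [ 527.4 -271.8   69. ] [ 527.  -272.    73.1]
44 [423.9 239.1] [ 509.2 -332.5   69. ] [ 509.1 -331.9   71.7]
48 [447.2 247.6] [ 487.  -387.2   69. ] [ 487.3 -387.5   71.3]
```

View pics/d4.png

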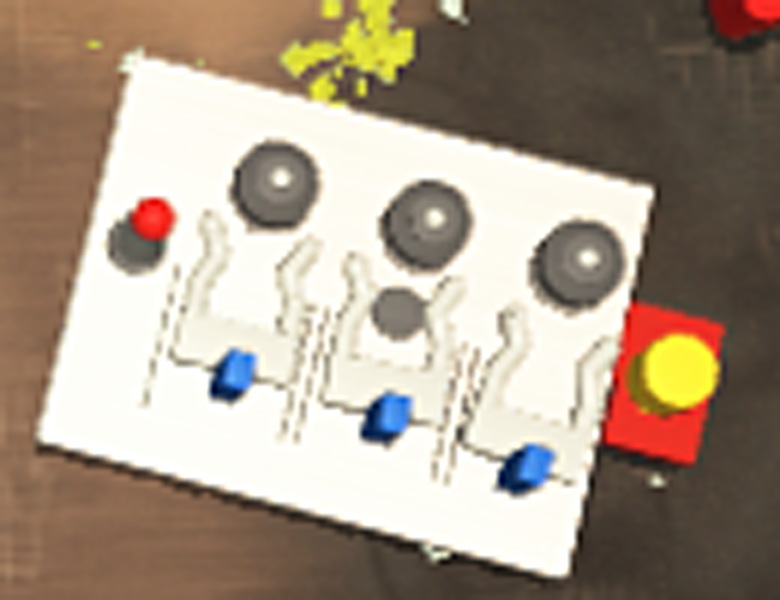

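Each clip lies in front of its stud, with blue tails at crop (235,375), (388,415) and (525,468). Clip 3 looks slightly skewed, so I'll measure each clip in deck coordinates from depth.

```bash
cat > deckclips.py <<'E'
from m import *
A=np.array([556.6,-347.2]); YAW=-.293
def loc(p): return (np.asarray(p)[...,:2]-A)@rot(YAW)
def run():
    c=cam("top"); P=cloud(c); H=hsv(c); z=P[...,2]
    w=np.zeros((480,640),bool); w[170:270,360:485]=1
    tail=(H[...,0]>98)&(H[...,0]<125)&(H[...,1]>110)&(H[...,2]>60)&(z>58)&w
    vv,uu=np.nonzero((z>41)&(z<52)&w&~tail); Q=loc(ray(c,np.c_[uu,vv],45))
    for a,ce,l in sorted(blobs(tail,12),key=lambda b:b[1][0]):
        t=loc(ray(c,ce,70)[0]); s=Q[np.abs(Q[:,1]-t[1])<34]; 
        d=s[:,0]-t[0]; web=s[(d>4)&(d<24)]; arm=s[(d>34)&(d<66)]
        mid=lambda q:(q[:,1].min()+q[:,1].max())/2 if len(q) else np.nan
        print("tail local",t.round(1),"web mid y",mid(web).round(1),len(web),"arms mid y",mid(arm).round(1),len(arm),"arms span",np.round([arm[:,1].min(),arm[:,1].max()],1) if len(arm) else "", "x range",s[:,0].min().round(1),s[:,0].max().round(1))
    return c
if __name__=="__main__": run()
E
python3 deckclips.py
```

```text
tail local [-48.7  63. ] web mid y 59.7 129 arms mid y 62.9 101 arms span [38.2 87.7] x range -90.2 57.0
tail local [-49.1  -0.6] web mid y 2.6 134 arms mid y -2.3 111 arms span [-29.6  25. ] x range -81.8 61.0
tail local [-54.1 -59.6] web mid y -56.8 138 arms mid y -60.3 105 arms span [-90.9 -29.6] x range -73.4 65.6
```

```bash
python3 -m inch '[[0,0,-7.75,0.9,-31.6,0,-1],[0,0,-7.75,0.9,-31.6,0,-1],[0,0,-7.75,0.9,-31.6,0,-1],[0,0,-7.75,0.9,-31.6,0,-1],[0,0,-7.75,0.9,-31.6,0,-1],[0,0,-7.75,0.9,-31.6,0,-1],[0,0,-7.75,0.9,-31.6,0,-1],[0,0,-7.75,0.9,-31.6,0,-1],[0,0,-7.75,0.9,-31.6,0,-1],[0,0,-7.75,0.9,-31.6,0,-1]]'; python3 -m inch '[[0,0,-7.7,0.9,-31.6,0,-1],[0,0,-7.7,0.9,-31.6,0,-1],[0,0,0,0,0,0,-1],[0,0,0,0,0,-40,-1],[0,0,0,0,0,-45,-1],[0,0,0,0,0,-45,-1],[0,0,0,0,0,0,-1],[0,0,0,0,0,0,-1]]'; python3 -c "
from deckclips import *
st();s=state();print(loc(s['eef_pos']).round(1))"
```

```text
t: 41.85
eef_pos: [450.0, -187.8, 214.3]
tcp_rot: [-3.14, 0.004, -0.029]
ft_force: [0.3, -0.6, -2.4]
opening: 0.187
t: 42.65
eef_pos: [452.4, -249.5, 86.0]
tcp_rot: [-3.14, 0.003, -0.292]
ft_force: [0.1, -0.0, -2.0]
opening: 0.191
t 42.65 pos [ 452.4 -249.5   86. ] rot [-3.14e+00  3.00e-03 -2.92e-01] F [ 0.1 -0.  -2. ] open 0.191 j [-0.63  0.52  1.95  0.    0.68 -0.34]
[-128.    63.4]
```

```bash
python3 -m inch '[[0,0,0,0,0,-12,-1],[0,0,0,0,0,-7,-1],[0,0,0,0,0,0,-1]]'; python3 -m inch '[[0,0,0,0,0,-1,-1],[0,0,0,0,0,0,-1]]'; python3 -m inch '[[0,0,0,0,0,-1,-1],[0,0,0,0,0,0,-1]]'
```

```text
t: 42.95
eef_pos: [452.8, -250.1, 67.4]
tcp_rot: [3.142, -0.0, -0.292]
ft_force: [-0.6, -0.5, -1.6]
opening: 0.188
t: 43.15
eef_pos: [453.0, -250.3, 66.8]
tcp_rot: [3.141, -0.001, -0.292]
ft_force: [0.2, 0.2, -2.1]
opening: 0.186
t: 43.35
eef_pos: [452.9, -250.2, 65.5]
tcp_rot: [3.141, -0.0, -0.292]
ft_force: [-0.2, -0.7, -2.7]
opening: 0.189
```

```bash
python3 -m inch '[[0,0,0,7.66,-2.3,0,-1],[0,0,0,7.66,-2.3,0,-1],[0,0,0,0,0,0,-1]]'; python3 -m inch '[[0,0,0,7.66,-2.3,-0.5,-1],[0,0,0,7.66,-2.3,0,-1],[0,0,0,7.66,-2.3,0,-1],[0,0,0,0,0,0,-1]]';  python3 -c "
from deckclips import *
st();s=state();print(loc(s['eef_pos']).round(1))
c=run(); cv2.imwrite('pics/p1.png',cv2.resize(c['color'][170:270,360:490,::-1],(780,600),interpolation=cv2.INTER_CUBIC))"
```

```text
t: 43.65
eef_pos: [469.5, -255.3, 65.4]
tcp_rot: [3.141, -0.001, -0.292]
ft_force: [-0.3, 0.2, -2.6]
opening: 0.187
t: 44.05
eef_pos: [492.3, -262.0, 64.8]
tcp_rot: [3.141, -0.001, -0.292]
ft_force: [-0.2, -0.8, -2.8]
opening: 0.19
t 44.05 pos [ 492.3 -262.    64.8] rot [ 3.141e+00 -1.000e-03 -2.920e-01] F [-0.2 -0.8 -2.8] open 0.19 j [-0.61  0.59  1.87  0.    0.68 -0.32]
[-86.2  62.9]
```

View pics/p1.png

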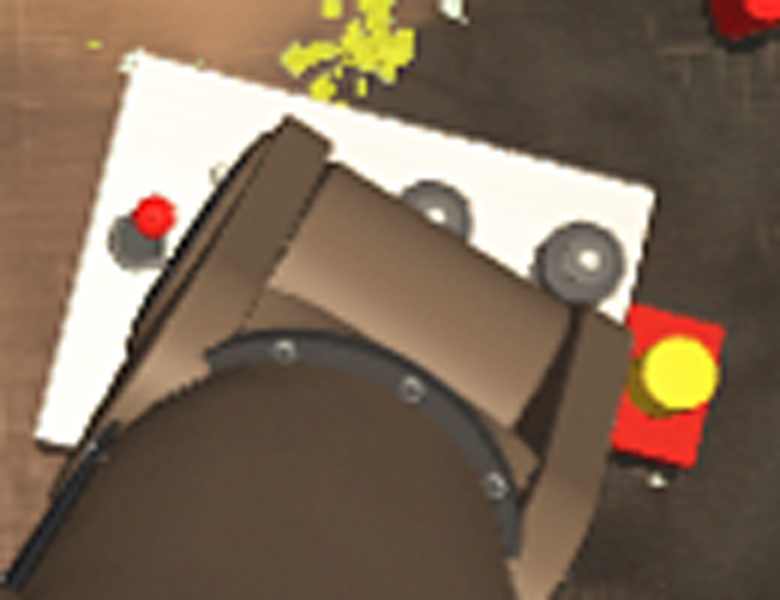

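The arm hides the clip, but one clip arm's tip shows at (218,172), further forward, so the clip is being pushed. I continue in small steps and watch the force.

```bash
for i in 1 2 3 4; do python3 -m inch '[[0,0,0,2.87,-0.87,0,-1],[0,0,0,0,0,0,-1]]' | egrep "pos|force"; done
```

```text
eef_pos: [494.1, -262.6, 64.9]
ft_force: [-0.8, 0.4, -2.1]
eef_pos: [496.8, -263.3, 64.8]
ft_force: [-1.5, 0.2, -2.6]
eef_pos: [499.5, -264.1, 64.8]
ft_force: [-2.0, 0.3, -3.7]
eef_pos: [502.4, -265.1, 64.8]
ft_force: [-0.2, 0.3, -2.7]
```

```bash
for i in 1 2 3 4; do python3 -m inch '[[0,0,0,2.39,-0.72,0,-1],[0,0,0,0,0,0,-1]]' | egrep "pos|force"; done
```

```text
eef_pos: [505.1, -265.9, 64.9]
ft_force: [0.4, -0.7, -3.4]
eef_pos: [507.9, -266.9, 65.0]
ft_force: [-0.1, -0.2, -2.8]
eef_pos: [510.4, -267.6, 64.9]
ft_force: [-0.1, 0.3, -2.6]
eef_pos: [512.7, -268.2, 64.9]
ft_force: [-0.6, 0.8, -1.5]
```

```bash
for i in 1 2 3; do python3 -m inch '[[0,0,0,1.2,-0.36,0,-1],[0,0,0,0,0,0,-1]]' | egrep "pos|force"; done
```

```text
eef_pos: [513.5, -268.5, 64.8]
ft_force: [-0.2, 0.4, -3.4]
eef_pos: [514.8, -268.8, 64.8]
ft_force: [-1.0, -0.0, -2.6]
eef_pos: [516.0, -269.2, 64.8]
ft_force: [0.4, 0.6, -3.1]
```

```bash
python3 -m inch '[[0,0,0,-16,4.85,0,-1],[0,0,0,-16,4.85,0,-1],[0,0,0,-16,4.85,0,-1],[0,0,0,-16,4.85,0,-1],[0,0,0,0,0,40,-1],[0,0,0,0,0,45,-1],[0,0,0,0,45,20,-1],[0,0,0,0,45,0,-1],[0,0,0,0,45,0,-1],[0,0,0,0,45,0,-1]]'; python3 -m inch '[[0,0,0,0,45,0,-1],[0,0,0,0,45,0,-1],[0,0,0,0,30,0,-1],[0,0,0,0,0,0,-1]]'; python3 -c "
from deckclips import *
st();s=state();print(loc(s['eef_pos']).round(1))
c=run(); cv2.imwrite('pics/p2.png',cv2.resize(c['color'][170:270,360:490,::-1],(780,600),interpolation=cv2.INTER_CUBIC))"
```

```text
t: 47.3
eef_pos: [451.7, -68.2, 170.3]
tcp_rot: [-3.141, -0.002, -0.293]
ft_force: [1.2, -1.2, -3.0]
opening: 0.188
t: 47.7
eef_pos: [451.6, 53.2, 170.1]
tcp_rot: [-3.141, -0.001, -0.289]
ft_force: [0.3, -1.0, -2.8]
opening: 0.187
t 47.7 pos [451.6  53.2 170.1] rot [-3.141e+00 -1.000e-03 -2.890e-01] F [ 0.3 -1.  -2.8] open 0.187 j [-0.03  0.31  2.01  0.    0.81  0.26]
[-216.2  353. ]
tail local [-3.5 63.5] web mid y 62.4 131 arms mid y 62.5 68 arms span [37.5 87.4] x range -79.7 64.6
tail local [-56.2   4. ] web mid y 2.7 137 arms mid y 7.2 115 arms span [-23.2  37.6] x range -88.2 66.9
tail local [-56.4 -57.8] web mid y -60.6 131 arms mid y -60.8 105 arms span [-89.7 -32. ] x range -86.9 59.6
```

View pics/p2.png

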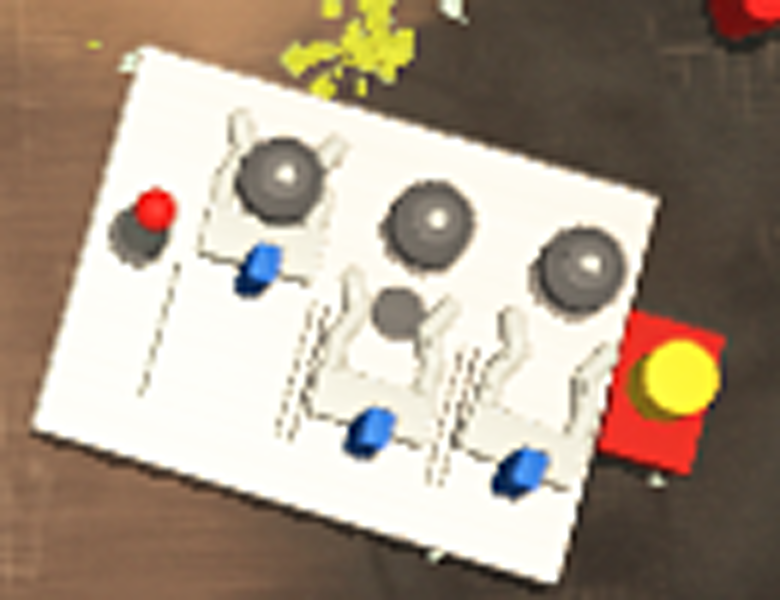

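Clip 1 is home on stud_1, with its head between the arms at crop (283,180). The deck took up some pin play and clip 2 shifted slightly, so I refit the deck pose.

```bash
cat > fit2.py <<'E'
from deckclips import *
import deckclips as D
def refit(c):
    P=cloud(c); w=np.zeros((480,640),bool); w[170:270,360:485]=1
    H=hsv(c); g=(P[...,2]>56)&w&(H[...,1]<60)
    ob=sorted([ce for a,ce,l in blobs(g,120)],key=lambda p:p[1])[:3]; ob.sort(key=lambda p:p[0])
    x,f=fitdeck(c,[(ob[i],(35,64-64*i,62)) for i in range(3)],[557,-347,-.297])
    return x,np.abs(f).max()
if __name__=="__main__":
    c=cam("top"); x,e=refit(c); print("fit",x.round(3),e)
    D.A=x[:2]; D.YAW=x[2]; run()
    for k in (-8,): pass
E
python3 fit2.py
```

```text
fit [ 5.56057e+02 -3.47299e+02 -3.19000e-01] 0.07
tail local [-4.3 63.6] web mid y 63.3 133 arms mid y 64.0 72 arms span [38.7 89.2] x range -81.7 63.6
tail local [-55.9   3.1] web mid y 0.9 135 arms mid y 0.7 105 arms span [-24.7  26.1] x range -84.2 41.6
tail local [-54.4 -59.2] web mid y -61.7 129 arms mid y -64.0 97 arms span [-89.3 -38.6] x range -87.6 73.0
```

```bash
python3 -m inch '[[0,0,-1.6,-2.37,-39.7,0,-1],[0,0,0,-2.37,-39.7,0,-1],[0,0,0,-2.37,-39.7,0,-1],[0,0,0,-2.37,-39.7,0,-1],[0,0,0,-2.37,-39.7,0,-1],[0,0,0,-2.37,-39.7,0,-1],[0,0,0,-2.37,-39.7,0,-1],[0,0,0,-2.37,-39.7,0,-1],[0,0,0,-2.37,-39.7,0,-1],[0,0,0,0,0,0,-1]]'; python3 -m inch '[[0,0,0,0,0,-40,-1],[0,0,0,0,0,-45,-1],[0,0,0,0,0,-15,-1],[0,0,0,0,0,-3,-1],[0,0,0,0,0,0,-1]]';python3 -m inch '[[0,0,0,0,0,-1,-1],[0,0,0,0,0,0,-1]]'
```

```text
t: 48.85
eef_pos: [429.4, -312.4, 169.7]
tcp_rot: [3.14, -0.001, -0.326]
ft_force: [0.3, 0.1, -1.9]
opening: 0.189
t: 49.35
eef_pos: [430.1, -307.5, 67.0]
tcp_rot: [-3.141, 0.0, -0.321]
ft_force: [0.3, 0.9, -2.2]
opening: 0.189
t: 49.55
eef_pos: [430.7, -307.4, 66.9]
tcp_rot: [3.141, -0.002, -0.32]
ft_force: [0.5, -0.0, -2.6]
opening: 0.186
```

```bash
python3 -m inch '[[0,0,0,-0.3,3.2,-1,-1],[0,0,0,0,0,-0.5,-1],[0,0,0,0,0,0,-1]]'; python3 -m inch '[[0,0,0,9.5,-3.14,0,-1],[0,0,0,9.5,-3.14,0,-1],[0,0,0,7.6,-2.5,0,-1],[0,0,0,7.6,-2.5,0,-1],[0,0,0,0,0,0,-1]]';python3 -c "
from deckclips import *
import deckclips as D
D.A=np.array([556.06,-347.3]);D.YAW=-.319
s=state();st();print(loc(s['eef_pos']).round(1))"
```

```text
t: 49.85
eef_pos: [430.2, -303.7, 64.6]
tcp_rot: [3.141, -0.0, -0.32]
ft_force: [-0.7, 0.1, -2.4]
opening: 0.188
t: 50.35
eef_pos: [465.5, -315.5, 64.2]
tcp_rot: [3.141, -0.001, -0.32]
ft_force: [-0.7, -0.7, -2.2]
opening: 0.191
t 50.35 pos [ 465.5 -315.5   64.2] rot [ 3.141e+00 -1.000e-03 -3.200e-01] F [-0.7 -0.7 -2.2] open 0.191 j [-0.71  0.6   1.86  0.    0.69 -0.39]
[-96.    1.8]
```

```bash
python3 -m inch '[[0,0,0,5.7,-1.88,0,-1],[0,0,0,4.75,-1.57,0,-1],[0,0,0,0,0,0,-1]]' | egrep "pos|force"; for i in 1 2 3 4 5 6 7 8; do python3 -m inch '[[0,0,0,2.85,-0.94,0,-1]]' | egrep "pos|force"; done
```

```text
eef_pos: [475.4, -318.8, 64.3]
ft_force: [-1.1, 0.6, -1.5]
eef_pos: [477.3, -319.3, 64.3]
ft_force: [-3.5, 0.5, -0.7]
eef_pos: [480.2, -320.3, 64.4]
ft_force: [-3.0, -0.0, -1.5]
eef_pos: [483.3, -321.4, 64.3]
ft_force: [-2.8, -0.4, -2.2]
eef_pos: [486.0, -322.2, 64.3]
ft_force: [-6.1, -0.6, 0.5]
eef_pos: [488.8, -323.2, 64.3]
ft_force: [-3.0, -0.9, -1.1]
eef_pos: [492.0, -324.3, 64.3]
ft_force: [-1.9, -0.9, -2.1]
eef_pos: [495.2, -325.3, 64.4]
ft_force: [-0.7, 0.1, -2.6]
eef_pos: [498.1, -326.2, 64.4]
ft_force: [-0.5, 0.5, -2.1]
```

```bash
python3 -m inch '[[0,0,0,-17,5.6,0,-1],[0,0,0,-17,5.6,0,-1],[0,0,0,-17,5.6,0,-1],[0,0,0,-17,5.6,0,-1],[0,0,0,0,0,40,-1],[0,0,0,0,0,45,-1],[0,0,0,2,45,20,-1],[0,0,0,2,45,0,-1],[0,0,0,2,45,0,-1],[0,0,0,2,45,0,-1]]'; python3 -m inch '[[0,0,0,2,45,0,-1],[0,0,0,2,45,0,-1],[0,0,0,2,45,0,-1],[0,0,0,2,45,0,-1],[0,0,0,0,0,0,-1],[0,0,0,0,0,0,-1]]'; python3 fit2.py; python3 -c "
from m import *
c=cam('top'); cv2.imwrite('pics/p3.png',cv2.resize(c['color'][170:270,360:490,::-1],(780,600),interpolation=cv2.INTER_CUBIC)); st()"
```

```text
t: 52.45
eef_pos: [437.9, -122.1, 169.9]
tcp_rot: [-3.142, -0.002, -0.321]
ft_force: [0.9, -0.6, -3.3]
opening: 0.188
t: 53.05
eef_pos: [445.9, 57.3, 169.5]
tcp_rot: [-3.141, -0.001, -0.317]
ft_force: [0.1, -0.4, -2.0]
opening: 0.185
fit [ 5.56091e+02 -3.47346e+02 -2.94000e-01] 0.09
tail local [-4.6 63.2] web mid y 62.7 131 arms mid y 64.0 66 arms span [39.  88.9] x range -89.1 65.8
tail local [-4.2  2.7] web mid y 0.9 124 arms mid y 0.7 72 arms span [-23.9  25.3] x range -86.8 65.8
tail local [-54.2 -59.1] web mid y -56.9 131 arms mid y -63.9 96 arms span [-90.6 -37.2] x range -80.2 75.6
t 53.2 pos [445.8  55.5 169.4] rot [-3.142 -0.    -0.321] F [-0.5  0.8 -3.1] open 0.19 j [-0.02  0.31  2.03 -0.    0.81  0.3 ]
```

View pics/p3.png

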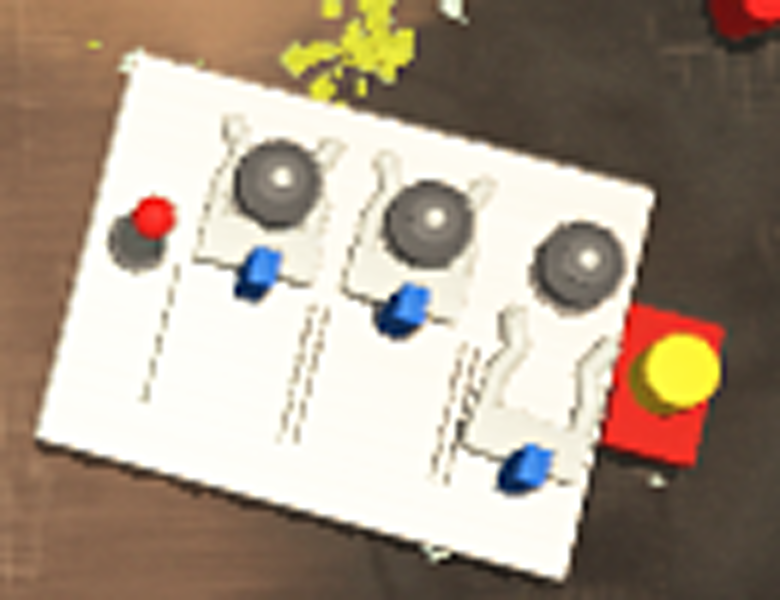

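```bash
python3 -m inch '[[0,0,1.5,-3.5,-42.3,0,-1],[0,0,0,-3.5,-42.3,0,-1],[0,0,0,-3.5,-42.3,0,-1],[0,0,0,-3.5,-42.3,0,-1],[0,0,0,-3.5,-42.3,0,-1],[0,0,0,-3.5,-42.3,0,-1],[0,0,0,-3.5,-42.3,0,-1],[0,0,0,-3.5,-42.3,0,-1],[0,0,0,-3.5,-42.3,0,-1],[0,0,0,-3.5,-42.3,0,-1]]'; python3 -m inch '[[0,0,0,0,0,-40,-1],[0,0,0,0,0,-45,-1],[0,0,0,0,0,-10,-1],[0,0,0,0,0,0,-1],[0,0,0,0,0,0,-1]]'
```

```text
t: 54.2
eef_pos: [409.0, -369.7, 169.3]
tcp_rot: [3.142, -0.0, -0.297]
ft_force: [0.7, -0.2, -2.7]
opening: 0.188
t: 54.7
eef_pos: [410.9, -367.5, 75.8]
tcp_rot: [3.141, -0.002, -0.295]
ft_force: [0.7, -0.6, -3.1]
opening: 0.188
```

Well placed. I lower the fork and push.

```bash
python3 -m inch '[[0,0,0,0,0,-8,-1],[0,0,0,0,0,-3,-1],[0,0,0,0,0,0,-1]]'; python3 -m inch '[[0,0,0,9.57,-2.9,0,-1],[0,0,0,9.57,-2.9,0,-1],[0,0,0,7.66,-2.32,0,-1],[0,0,0,7.66,-2.32,0,-1],[0,0,0,0,0,0,-1]]'; python3 -m inch '[[0,0,0,5.74,-1.74,0,-1],[0,0,0,4.8,-1.45,0,-1],[0,0,0,0,0,0,-1]]' | egrep "pos|force"
```

```text
t: 55.0
eef_pos: [410.8, -366.7, 63.8]
tcp_rot: [3.141, -0.001, -0.294]
ft_force: [0.6, -0.1, -2.7]
opening: 0.187
t: 55.5
eef_pos: [446.5, -377.5, 63.7]
tcp_rot: [3.141, -0.002, -0.294]
ft_force: [2.9, 1.0, 3.2]
opening: 0.187
eef_pos: [456.0, -380.3, 63.8]
ft_force: [-1.4, 1.9, 6.4]
```

```bash
python3 -m inch '[[0,0,0,0,0,0.8,-1]]' | egrep "force"; for i in 1 2 3 4 5 6 7 8; do python3 -m inch '[[0,0,0,2.87,-0.87,0,-1]]' | egrep "pos|force"; done
```

```text
ft_force: [-0.5, -0.1, -2.2]
eef_pos: [458.2, -381.0, 64.0]
ft_force: [-3.0, 0.3, -1.1]
eef_pos: [461.3, -382.0, 63.9]
ft_force: [-3.4, -0.2, -0.8]
eef_pos: [464.2, -382.9, 63.9]
ft_force: [-3.2, -0.1, -1.9]
eef_pos: [467.2, -383.8, 63.9]
ft_force: [-4.6, -0.6, -1.5]
eef_pos: [469.7, -384.6, 64.0]
ft_force: [-6.1, -0.5, -0.3]
eef_pos: [472.7, -385.5, 64.0]
ft_force: [-3.6, 0.5, -1.6]
eef_pos: [476.0, -386.5, 64.1]
ft_force: [-1.2, -0.1, -2.8]
eef_pos: [479.1, -387.3, 64.1]
ft_force: [-1.0, 0.7, -2.5]
```

```bash
python3 -m inch '[[0,0,0,-16.3,4.9,0,-1],[0,0,0,-16.3,4.9,0,-1],[0,0,0,-16.3,4.9,0,-1],[0,0,0,-16.3,4.9,0,-1],[0,0,0,0,0,40,-1],[0,0,0,0,0,45,-1],[0,0,0,0,0,45,-1],[0,0,7.75,2.37,41.4,0,-1],[0,0,7.75,2.37,41.4,0,-1],[0,0,7.75,2.37,41.4,0,-1]]'; python3 -m inch '[[0,0,7.75,2.37,41.4,0,-1],[0,0,7.75,2.37,41.4,0,-1],[0,0,7.75,2.37,41.4,0,-1],[0,0,7.75,2.37,41.4,0,-1],[0,0,7.75,2.37,41.4,0,-1],[0,0,7.75,2.37,41.4,0,-1],[0,0,7.75,2.37,41.4,0,-1],[0,0,7.75,2.37,41.4,0,-1],[0,0,7.75,2.37,41.4,0,-1]]'; python3 -m inch '[[0,0,0,0,0,0,-1],[0,0,0,0,0,0,-1]]'; python3 fit2.py; python3 -c "
from m import *
c=cam('top'); cv2.imwrite('pics/p4.png',cv2.resize(c['color'][170:270,360:490,::-1],(780,600),interpolation=cv2.INTER_CUBIC))"
```

```text
t: 57.7
eef_pos: [420.8, -242.2, 194.7]
tcp_rot: [3.141, -0.002, 0.117]
ft_force: [0.8, 0.5, -2.7]
opening: 0.189
t: 58.6
eef_pos: [442.1, 131.3, 194.6]
tcp_rot: [3.14, -0.001, 1.335]
ft_force: [0.6, 0.2, -2.5]
opening: 0.187
t: 58.8
eef_pos: [441.9, 130.1, 194.3]
tcp_rot: [3.141, -0.0, 1.331]
ft_force: [0.7, -0.1, -2.5]
opening: 0.19
fit [ 5.56058e+02 -3.47386e+02 -2.63000e-01] 0.1
tail local [-4.3 63.7] web mid y 62.1 127 arms mid y 61.1 72 arms span [33.2 89.1] x range -86.6 67.7
tail local [-3.9  2.4] web mid y 1.4 127 arms mid y 4.1 71 arms span [-25.   33.2] x range -86.0 66.9
tail local [ -5.1 -60.3] web mid y -60.0 125 arms mid y -65.2 70 arms span [-90.8 -39.5] x range -86.0 75.1
```

View pics/p4.png

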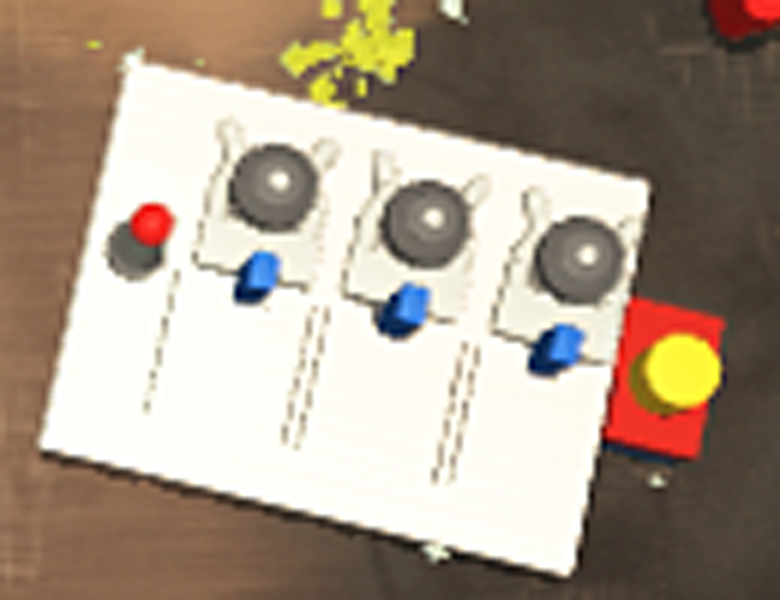

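All three clips are home, the heads between the arms at crop (273,185), (425,222) and (580,258), and the pin is in. Next I put the fork back on its mat.

```bash
python3 -m inch '[[0,0,0,0.2,-0.5,-45,-1],[0,0,0,0,0,-45,-1],[0,0,0,0,0,-40,-1],[0,0,0,0,0,-25,-1],[0,0,0,0,0,-5,-1],[0,0,0,0,0,0,-1]]'; for i in 1 2; do python3 -m inch '[[0,0,0,0,0,-1,-1],[0,0,0,0,0,0,-1]]' | egrep "pos|force"; done
```

```text
t: 59.55
eef_pos: [442.1, 128.0, 34.1]
tcp_rot: [-3.141, 0.0, 1.327]
ft_force: [0.2, -0.0, -1.4]
opening: 0.187
eef_pos: [442.7, 128.6, 34.4]
ft_force: [0.6, -0.1, -2.7]
eef_pos: [442.2, 128.7, 32.7]
ft_force: [0.1, -0.3, -2.0]
```

```bash
for i in 1 2; do python3 -m inch '[[0,0,0,0,0,-0.7,-1],[0,0,0,0,0,0,-1]]' | egrep "pos|force"; done
```

```text
eef_pos: [442.2, 128.7, 31.8]
ft_force: [-1.4, 0.0, 4.3]
eef_pos: [442.1, 128.8, 31.7]
ft_force: [-3.1, -0.9, 16.2]
```

```bash
python3 -m inch '[[0,0,0,0,0,0.9,-1],[0,0,0,0,0,0,-0.2],[0,0,0,0,0,0,0],[0,0,0,0,0,0,0],[0,0,0,0,0,0,0],[0,0,0,0,0,20,0],[0,0,0,0,0,40,0],[0,0,0,0,0,45,0],[0,0,0,0,0,45,0],[0,0,0,0,0,0,0]]'; python3 -m inch '[[0,0,0,30,-38,0,0],[0,0,0,30,-38,0,0],[0,0,0,30,-38,0,0],[0,0,0,30,-38,0,0],[0,0,0,20,-38,0,0],[0,0,0,0,-40,0,0],[0,0,0,0,-40,0,0],[0,0,0,0,0,0,0],[0,0,0,0,0,0,0]]'; python3 - <<'E'
from m import *
st(); c=cam("top"); o=small(c); print(o.get("fork"))
P=cloud(c);H=hsv(c)
for r in regions_of("tape_1","top")[:1]: print("tape",np.nanmedian(P[r["pixels"]],0).round(1),r["score"])
cv2.imwrite("pics/t5.png",cv2.resize(c["color"][150:330,140:500,::-1],(800,400),interpolation=cv2.INTER_CUBIC))
E
```

```text
t: 61.35
eef_pos: [443.9, 129.0, 186.5]
tcp_rot: [3.134, -0.003, 1.329]
ft_force: [0.8, -0.2, 0.0]
opening: 0.5
t: 62.25
eef_pos: [581.5, -141.8, 180.6]
tcp_rot: [-3.14, -0.0, 1.327]
ft_force: [-0.8, 1.2, 0.6]
opening: 0.499
t 62.25 pos [ 581.5 -141.8  180.6] rot [-3.14  -0.     1.327] F [-0.8  1.2  0.6] open 0.499 j [-0.35  0.49  1.66  0.    0.99 -1.68]
(np.int32(25), array([436.5, 120.4]), np.float64(1.248), ((447.8202819824219, 149.45240783691406), (80.79265594482422, 50.65569305419922), 76.15836334228516))
tape [ 352.4 -237.7   19.6] 0.54
```

View pics/t5.png

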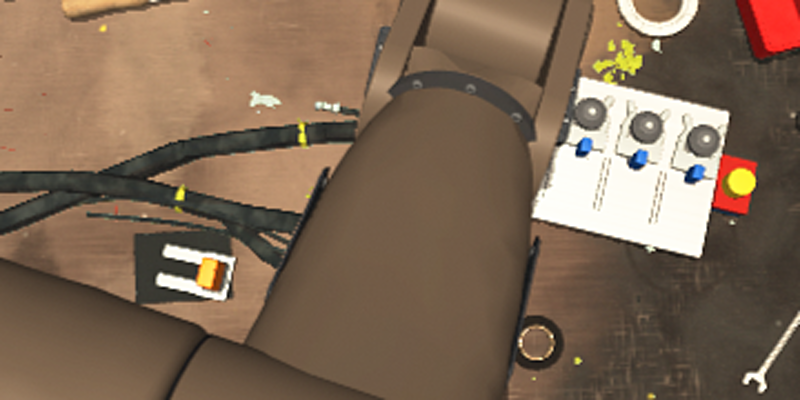

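The fork stands on its mat at crop (205,272), perhaps slightly over the mat's right edge. The tape is undisturbed at (536,342). I'll measure the mat against the fork.

```bash
python3 - <<'E'
from m import *
c=cam("top"); P=cloud(c); H=hsv(c); a=c["color"].astype(int).max(-1)
w=np.zeros((480,640),bool); w[250:292,195:250]=1
g=a[272,192:252]; print(g.tolist())
m=w&(a<75)&(P[...,2]<12)
b=max(blobs(m,50),key=lambda b:b[0]); vv,uu=np.nonzero(b[2]); q=ray(c,np.c_[uu,vv],2)[:,:2].astype(np.float32)
print("mat",len(q),cv2.minAreaRect(q))
m=w&(H[...,1]<70)&(a>150)&(P[...,2]<30); vv,uu=np.nonzero(m); q=ray(c,np.c_[uu,vv],10)[:,:2].astype(np.float32); r=cv2.minAreaRect(q); print("fork",r)
t=np.deg2rad(76.1); print("fork origin",np.array(r[0])+7*np.array([np.cos(t),np.sin(t)]))
E
```

```text
[145, 145, 150, 155, 155, 158, 161, 154, 106, 57, 56, 58, 57, 58, 59, 58, 57, 55, 54, 80, 118, 77, 50, 50, 50, 53, 54, 56, 55, 55, 57, 57, 59, 58, 57, 55, 50, 188, 255, 255, 254, 254, 254, 255, 255, 115, 126, 125, 100, 88, 221, 255, 145, 157, 160, 162, 166, 170, 171, 170]
mat 805 ((460.6769714355469, 163.45753479003906), (88.819580078125, 111.24678039550781), 2.0509958267211914)
fork ((447.7398681640625, 149.27297973632812), (80.72408294677734, 50.612709045410156), 76.15833282470703)
fork origin [449.42146446 156.06799511]
```

The fork's rear corner overhangs the mat edge by about 3 mm, so I regrip it and move it about 8 mm towards the middle.

```bash
python3 -m inch '[[0,0,0,-19.9,38.6,0,0],[0,0,0,-19.9,38.6,0,0],[0,0,0,-19.9,38.6,0,0],[0,0,0,-19.9,38.6,0,0],[0,0,0,-19.9,38.6,0,0],[0,0,0,-19.9,38.6,0,0],[0,0,0,-19.9,38.9,0,0],[0,0,0,0,0,0,0],[0,0,0,0,0,0,0]]'; python3 -m inch '[[0,0,0,0,0,-40,0],[0,0,0,0,0,-40,0],[0,0,0,0,0,-40,0],[0,0,0,0,0,-22,0],[0,0,0,0,0,-5,0],[0,0,0,0,0,0,0]]'
```

```text
t: 63.3
eef_pos: [442.2, 130.5, 182.0]
tcp_rot: [3.141, -0.0, 1.333]
ft_force: [1.0, -0.3, -1.2]
opening: 0.504
t: 63.9
eef_pos: [443.0, 128.6, 34.4]
tcp_rot: [-3.141, 0.0, 1.328]
ft_force: [-0.6, -0.3, 0.2]
opening: 0.497
```

```bash
python3 -m inch '[[0,0,0,0,0,0,-1],[0,0,0,0,0,0,-1],[0,0,0,0,0,0,-1],[0,0,0,0,0,0,-1],[0,0,0,0,0,0,-1]]'; python3 -m inch '[[0,0,0,0,0,4,-1],[0,0,0,4,4,0,-1],[0,0,0,4,4,0,-1],[0,0,0,0,0,-2,-1],[0,0,0,0,0,-1,-1],[0,0,0,0,0,0,-1]]'
```

```text
t: 64.4
eef_pos: [442.9, 129.2, 35.2]
tcp_rot: [3.141, -0.0, 1.329]
ft_force: [-0.6, -0.8, 7.6]
opening: 0.189
t: 65.0
eef_pos: [450.4, 137.2, 35.4]
tcp_rot: [-3.141, 0.0, 1.329]
ft_force: [0.3, -0.1, -2.4]
opening: 0.186
```

```bash
for i in 1 2; do python3 -m inch '[[0,0,0,0,0,-0.6,-1],[0,0,0,0,0,0,-1]]' | egrep "pos|force"; done
```

```text
eef_pos: [450.5, 137.1, 35.2]
ft_force: [-1.6, 0.5, 2.5]
eef_pos: [450.4, 137.1, 35.2]
ft_force: [-4.9, -0.4, 14.3]
```

```bash
python3 -m inch '[[0,0,0,0,0,0.8,-1],[0,0,0,0,0,0,-0.2],[0,0,0,0,0,0,0],[0,0,0,0,0,0,0],[0,0,0,0,0,0,0],[0,0,0,0,0,20,0],[0,0,0,0,0,40,0],[0,0,0,0,0,45,0],[0,0,0,0,0,45,0],[0,0,0,0,0,30,0]]'; python3 -m inch '[[0,0,0,20,-45,0,0],[0,0,0,20,-45,0,0],[0,0,0,20,-45,0,0],[0,0,0,10,-45,0,0],[0,0,0,0,0,0,0],[0,0,0,0,0,0,0]]'; python3 - <<'E'
from fit2 import *
import deckclips as D
st(); c=cam("top"); o=small(c); print("fork",o.get("fork"))
x,e=refit(c); print("deck",x.round(3)); D.A=x[:2];D.YAW=x[2]; run()
P=cloud(c)
for r in regions_of("tape_1","top")[:1]: print("tape",np.nanmedian(P[r["pixels"]],0).round(1),r["score"])
for r in regions_of("index_pin","top")[:1]: print("pin",np.nanmedian(P[r["pixels"]],0).round(1),np.nanmax(P[r["pixels"]][:,2]),r["score"])
cv2.imwrite("pics/t6.png",cv2.resize(c["color"][150:330,140:500,::-1],(800,400),interpolation=cv2.INTER_CUBIC))
E
```

```text
t: 66.4
eef_pos: [450.9, 137.2, 218.2]
tcp_rot: [3.139, -0.001, 1.329]
ft_force: [0.6, 0.7, -1.1]
opening: 0.5
t: 67.0
eef_pos: [520.5, -43.6, 214.9]
tcp_rot: [-3.141, -0.0, 1.327]
ft_force: [-1.4, 0.7, 0.2]
opening: 0.503
t 67.0 pos [520.5 -43.6 214.9] rot [-3.141 -0.     1.327] F [-1.4  0.7  0.2] open 0.503 j [-0.21  0.35  1.81  0.    0.99 -1.54]
fork None
deck [ 5.56104e+02 -3.47180e+02 -2.65000e-01]
tail local [-4.8 63.5] web mid y 66.4 128 arms mid y 64.0 66 arms span [38.5 89.5] x range -72.1 63.8
tail local [-4.2  2.3] web mid y 0.7 124 arms mid y -0.4 72 arms span [-29.5  28.7] x range -87.7 67.6
tail local [ -5.3 -60.7] web mid y -62.6 127 arms mid y -59.2 70 arms span [-89.  -29.5] x range -59.9 74.6
tape [ 358.2 -230.1   19.5] 0.84
pin [ 524.5 -450.2   62.9] 69.50196730371613 0.57
```

View pics/t6.png

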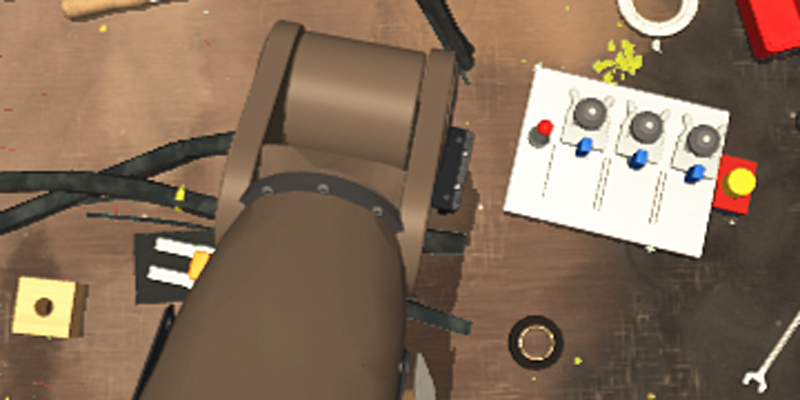

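The fork stands on the mat near its middle, with prongs at crop (175,255). The pin, the three clips and the tape are all in place, so I hand in the job.

```bash
python3 -c "
from cell import ticket
print(ticket.job_done())"
```

```text
the job is handed in; nothing more can be done
None
```

I finished the job and handed it in at about 67 s, with nothing left to correct that I could see.

**What I did:**
- **Deck and pin:** I swung the deck by its post until the ear's hole was over the bore, and dropped the index pin through both.
- **Clips:** I laid all three clips flat on the deck, mouths towards the studs, and pushed each home with the fork. On studs 2 and 3 the push peaked at about 6 N and then dropped. On stud 1 the readings showed only about 2 N, so I backed off and confirmed by camera that it was home.
- **Fork:** I stood it back on its mat, then regripped it once and moved it about 8 mm towards the middle, because a rear corner overhung the edge by about 3 mm.

**Last checks (top camera):**
- **Clips:** All three tails are 4 to 5 mm behind the swivel axis, where they should be with the bores centred on the studs.
- **Pin:** The top of its head is about 63 mm above the bench; fully in would be 62 mm.
- **Tape:** It is at (358, -230) mm, the same as at the start.
- **Fork:** After its last move the arm partly hid it. I saw it standing on the mat, but could not measure its position again.

**Small disagreements:**
- **Deck angle:** The deck turns by up to about ±0.03 rad within the pin's play, and ended about 0.03 rad from where I pinned it. I did not re-centre it.
- **Clip 2:** It had slid about 7 mm by the time I looked after fitting clip 1, so I measured it again before pushing it on.

I viewed 18 pictures, four over the budget of 14.

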